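# Tip the corner bracket up and butt it into the drilling board's stops

### The job

The wooden corner bracket lies on its long leg on the drilling board. Tip it over its corner onto its short leg, keeping the corner down on the board and lowering it gently instead of letting it fall, then slide it home so that the short leg is butted flush and square against both low stops, ready for drilling, and let go of it. Leave the other things on the bench where they are.

Things in the scene. Friction and masses are not known exactly. Their poses are not given: they have to be found in the camera images.
- bracket: pale wooden L bracket, loose, 0.15 to 0.31 kg; legs 50 mm wide (its x), 20 mm thick. Origin: middle of the outer corner edge; x along that edge, y along the long leg's outer face (160 mm), z along the short leg's (110 mm); the wood is on the +y, +z side. Starts long leg flat, z up. To tip it, turn it 90 degrees about its +x: y ends up, the short leg points to the end stop. It overbalances at about 62 degrees.
- toe (a point): middle of the edge at the end of the bracket's outer short-leg face, 110 mm from the bracket's origin along its z. Touches the board, against the end stop, when the bracket is home. Axes as the bracket's.
- board: fixed grey-topped board, 250 mm (its x) by 430 mm (its y: -175 to +255), top at z = 18 mm; origin on its underside. Dark wood stops, 14 mm high: end stop with its face at y = -140 mm (x -56 to 94), side stop with its face at x = 70 mm (y -138 to -38). With the bracket home its origin is at board x = 45, y = -30, z = 18 mm, its x along board x, its z along board -y.
- long_end (a point): middle of the edge at the end of the long leg's outer face, 160 mm from the bracket's origin along its y: lies on the board at the start, is the top when the bracket is tipped up. Axes as the bracket's.
- stop_corner (a point): point on the board's top where the faces of the two stops would meet (board x = 70, y = -140, z = 18 mm). Axes as the board's.
- offcut: dark wood offcut, 36 x 50 x 30 mm, on the board beside the end stop, at its near corner. To be left alone. Origin at the centre of its underside.
- mallet: round turned mallet, 80 mm across, 217 mm tall, standing on its head beyond the board. To be left alone. Origin at the centre of its underside.
- glue: white glue bottle with an orange cap, 60 mm across, 160 mm tall, standing beyond the board. To be left alone. Origin at the centre of its underside.
- tape: roll of paper tape lying flat, 100 mm across, 25 mm high, on the bench past the end-stop end of the board. To be left alone. Origin at the centre of its underside.
- spindle: turned wooden spindle with square ends, 260 mm long, 40 mm thick, lying on the bench beyond the board. To be left alone. Origin at the middle of its underside.
- hammer: hammer lying on the bench to the right. To be left alone. Origin under its middle.
- brush: brush lying on the bench at the far left. To be left alone. Origin under its middle.
Mind the look-alikes: they are no part of the job. Leave any red or turquoise look-alike of the bracket alone.

How it is judged:
On the way:
1. the bracket stands on its short leg, its long leg upright (angle between bracket's own y axis and vertical below 0.08 rad and height (world z) of bracket below 0.024 m and height (world z) of toe below 0.027 m), for 0.2 s.
At the end, for the whole second after the job is handed in: the bracket stands on its short leg on the board (long leg within 0.04 rad of vertical, corner and toe within 3.5 mm of the board), the short leg's end within 2 mm of the end stop and, at both its corner and its toe, its side within 2 mm of the side stop; at rest and released (angle between bracket's own y axis and vertical below 0.04 rad and height (world z) of each of bracket, toe below 0.0215 m and x of bracket in the frame of board between 0.043 and 0.049 m and x of toe in the frame of board between 0.043 and 0.049 m and y of toe in the frame of board between -0.144 and -0.138 m and linear speed of bracket below 0.02 m/s and angular speed of bracket below 0.1 rad/s); the robot touches nothing.
It fails at once if the bracket's corner is lifted more than 14 mm off the board (height (world z) of bracket above 0.032 m).
It fails at once if the bracket falls or is knocked over (turns faster than 3 rad/s) (angular speed of bracket above 3 rad/s).
It fails at once if something else on the bench is moved more than 20 mm (distance of any of offcut, mallet, glue, tape, spindle, hammer, brush from where it was at the start of the episode above 0.02 m).
It also fails if it takes over 54 s, if anything falls off the work surface, if the arm or the gripper's body presses on something with over 40 N, if the wrist force passes 120 N, or if a joint passes its speed limit or range.

### The arm

A 6-joint arm with a two-finger parallel gripper is mounted at the origin on the work surface. World frame = base frame: x ahead of the robot, y to its left, z up, the work surface at z = 0. Lengths are in m, angles in rad, forces in N, time in s.
With the tool pointing down it reaches from about 0.35 to 0.775 m from the base axis. Payload 5.5 kg.
Tool frame: the origin (TCP) lies midway between the tips of the shut fingers; the grasp point (between the pads) lies 19 mm behind it (env.tcp_to_grasp is the distance from the TCP to the grasp point, in m); z points along the fingers, y is the direction in which the jaws open and shut (so a half turn about z gives the same grasp; the last joint's range is limited). The gripper opens to 85 mm and grips with 20 to 120 N. Pads are 22 mm wide; open, the fingers measure 114 mm over their backs; the gripper's body (76 mm by 85 mm) begins 54 mm behind the grasp point. The pads swing forward as they close: fully open they stand 13 mm farther back than shut.
Start: joints at [1.023, 0.313, 0.046, 1.304, 0, 1.431], TCP at [0.228, 0.528, 0.204] pointing down, gripper open.
Joint ranges: [-2.76, 2.76], [-0.86, 1.69], [-1.03, 1.26], [-2.2, 2.34], [-1.47, 1.5], [-3.14, 3.14]. Speed limits (rad/s): [2.57, 2.57, 3.14, 3.14, 3.14, 3.14].

### API

Orientations are given as a unit quaternion [w, x, y, z].
In Python, from workcell import get_state, viewer, hand_in, finder, env gives the robot as it stands.
- The arm moves only by the tool arm_command, never from a script. Its argument "motion" is a list of rows, each an object of numbers: "x", "y", "z": the shift along the tool's x, y, z in mm; "rx", "ry", "rz": the turn, a rotation vector about the tool's x, y, z in degrees; "hand": the closure, from -1 (fully open) to 1 (shut). A call has 1 to 10 rows; each row is the pose to reach, as a shift and turn from the pose commanded when the call began, along the tool's axes at that moment; what a row does not reach only later rows make up. A row lasts 1/8 s, in which the tool goes at most 62.5 mm and 10.7 degrees, less where a joint would pass 70% of its speed; a pose out of reach is approached as far as the arm can. A call with a gripper value outside its range is refused whole. The fingers move at their own pace and stop on an object; "force" is the grip in N (left out, the last holds). Time passes only in rows, so rows that repeat a pose let the fingers close. It gives the time, the measured TCP pose, the force and the opening at its end, in the units of the state.
- get_state(): the state, without advancing time (a new reading comes with each control period).
- viewer.read_camera(name): name is "side" or "top"; returns a dict with "image" (420x560x3 uint8, red, green, blue), "z_map" (420x560 float32, m along the optical axis (not along the pixel's ray), 0 where there is no reading), "intrinsics" (3x3 intrinsics, pixels), "rvec" (rotation vector, rad) and "tvec" (3), from world to camera coordinates, as OpenCV has them. Camera axes: x right, y down, z forward; pixel columns grow to the right and rows downward; lengths in m; the calibration is good to about 2 mm. A picture is of the moment at which its call begins.
- hand_in(): hands the job in, once; it reports no verdict.
Trained networks look in a picture, given as the dict that the camera call returned (one of the last four; its "shot" number tells which), for a name from the list of things; names that differ only in an ending like _2 or _b are one class to them, and where a whole thing is asked for, a point or a joint stands for the part that bears it (a point fixed in the world has none). Each returns a list of dicts, best first, with "score" (0 to 1); they miss things now and then, are a little off and sometimes report something else, mostly with a low value. They report only what shows in the picture. A call takes as long as a camera call. They do not tell look-alikes from the thing itself.
- finder.find_in(picture, query): "at" ([column, row] in pixels, amid what is visible of it).
- finder.masks_of(picture, query): "region" (420x560 bool, what is visible of it) and "at" ([column, row] in pixels, amid what is visible of it).
The state is a dict: "clock": time; "joint_pos": joint angles; "qvel": joint speeds; "tau": joint torques, N m; "tcp_pos": TCP position; "orientation": TCP orientation; "wrist_force": force on the tool from outside, world axes, zero at the start; "ft_torque": the same for the moment, N m; "finger_gap": finger opening in m.
Only numpy, scipy, OpenCV 4.12 (cv2) and the standard library are available. Lean on these libraries where they do the work, as an engineer would, in place of code of your own. Each camera call takes 0.05 s, during which the arm holds its last target.

## Working session

There is one attempt and no reset: what is moved stays moved. The work goes in short steps, Python scripts to look and compute and a tool call to move; the robot and the scene stay as the last step left them, time stands still between calls to the robot, and variables do not carry over. Pictures are saved under pics/ and viewed, and the job is handed in when it is done.

Besides the shell and the picture viewer there is one more tool, called by a JSON object that holds its "fn" and its "kwargs", one argument or row to a line. arm_command: Moves the arm, as the interface text tells. Its arguments: {"type":"object","properties":{"motion":{"type":"array","items":{"type":"object","properties":{"x":{"type":"number"},"y":{"type":"number"},"z":{"type":"number"},"rx":{"type":"number"},"ry":{"type":"number"},"rz":{"type":"number"},"hand":{"type":"number"}}}},"force":{"type":"number"}},"required":["motion"]}

```bash
ls; mkdir -p pics; cat > h.py <<'E'
import numpy as np, cv2
from workcell import get_state, viewer, hand_in, finder, env
def shot(cam,name=None):
    p=viewer.read_camera(cam)
    if name: cv2.imwrite('pics/'+name+'.png',cv2.cvtColor(p['image'],cv2.COLOR_RGB2BGR))
    return p
def ext(p):
    R,_=cv2.Rodrigues(np.array(p['rvec'],float)); return R,np.array(p['tvec'],float).ravel()
def proj(p,X):
    return cv2.projectPoints(np.atleast_2d(np.array(X,float)),np.array(p['rvec'],float),np.array(p['tvec'],float),np.array(p['intrinsics'],float),None)[0].reshape(-1,2)
def cloud(p):
    K=np.array(p['intrinsics']);z=p['z_map'];R,t=ext(p)
    v,u=np.mgrid[:z.shape[0],:z.shape[1]]
    C=np.stack([(u-K[0,2])/K[0,0]*z,(v-K[1,2])/K[1,1]*z,z],-1)
    W=(C-t)@R; W[z<=0]=np.nan; return W
def onz(p,uv,h):
    K=np.array(p['intrinsics']);R,t=ext(p)
    d=R.T@np.linalg.inv(K)@np.array([uv[0],uv[1],1.]); c=-R.T@t
    return c+d*(h-c[2])/d[2]
E
python3 - <<'E'
from h import *
a=shot('side','s0');b=shot('top','t0')
print({k:get_state()[k] for k in ('clock','tcp_pos','orientation','finger_gap')})
for p in (a,b):
  R,t=ext(p);print(-R.T@t)
  for q in ('bracket','offcut','mallet','glue','tape','spindle','hammer','brush','board','toe','long_end','stop_corner'):
    try: print(q,[(np.round(d['at']),round(d['score'],2)) for d in finder.find_in(p,q)][:4])
    except Exception as e: print(q,e)
E
```

```text
pics
{'clock': 0.1, 'tcp_pos': array([0.22776463, 0.52739584, 0.20340052]), 'orientation': array([-2.81185131e-04,  2.02486798e-01,  9.79284626e-01, -7.99796742e-04]), 'finger_gap': 0.08534635347235749}
[-0.08362633 -0.7571278   0.59516042]
bracket [(array([442., 262.]), 0.93), (array([243., 308.]), 0.82), (array([260., 194.]), 0.74), (array([158., 207.]), 0.55)]
offcut [(array([263., 243.]), 0.7)]
mallet [(array([257., 190.]), 0.62), (array([373., 217.]), 0.6)]
glue [(array([291., 163.]), 0.56)]
tape [(array([332., 261.]), 0.84), (array([406., 334.]), 0.36)]
spindle [(array([335., 201.]), 0.86)]
hammer [(array([405., 334.]), 0.62)]
brush [(array([235., 156.]), 0.67)]
board [(array([275., 223.]), 0.83)]
toe [(array([163., 206.]), 0.9), (array([443., 260.]), 0.84), (array([244., 308.]), 0.8), (array([276., 224.]), 0.41)]
long_end [(array([161., 207.]), 0.73), (array([257., 191.]), 0.66), (array([242., 305.]), 0.63), (array([442., 261.]), 0.57)]
stop_corner [(array([278., 223.]), 0.66)]
[ 0.30113527 -0.04920019  1.43509633]
bracket [(array([343., 284.]), 0.81), (array([184., 282.]), 0.79), (array([391., 133.]), 0.61), (array([229., 192.]), 0.58)]
offcut [(array([297., 236.]), 0.74)]
mallet [(array([335., 154.]), 0.58)]
glue [(array([214., 132.]), 0.76)]
tape [(array([331., 212.]), 0.76)]
spindle [(array([276., 139.]), 0.58)]
hammer [(array([418., 215.]), 0.98)]
brush [(array([134., 147.]), 0.97)]
board [(array([255., 196.]), 0.8)]
toe [(array([182., 283.]), 0.81), (array([343., 286.]), 0.8), (array([394., 136.]), 0.67), (array([229., 197.]), 0.57)]
long_end [(array([392., 138.]), 0.95), (array([228., 194.]), 0.92), (array([181., 280.]), 0.73), (array([341., 284.]), 0.69)]
stop_corner [(array([253., 198.]), 0.91)]
```

View pics/s0.png

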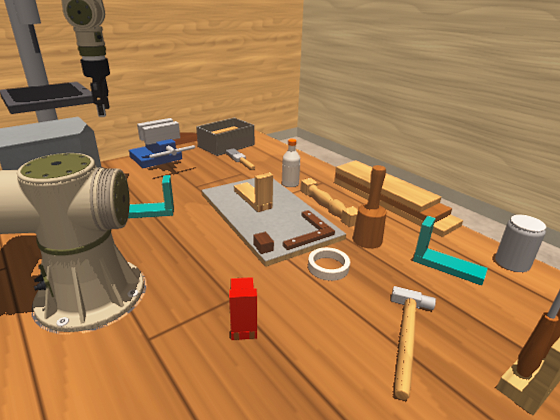

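View pics/t0.png

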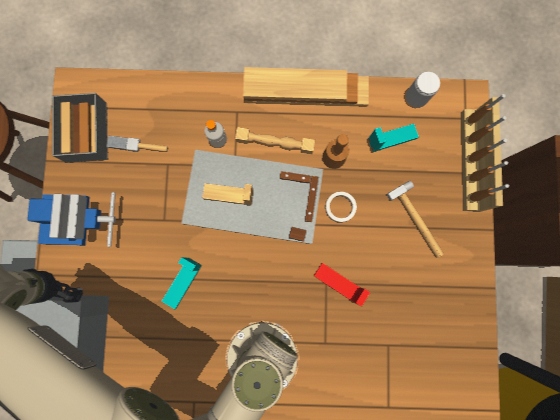

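The pale bracket shows at top (229,193) and side (260,192). The look-alikes are turquoise at top (184,282) and (393,135), and red at (343,284), so I'll use the pale one on the board.

```bash
python3 - <<'E'
from h import *
b=shot('top');a=shot('side')
for p,n,c in ((b,'t',(170,140,340,260)),(a,'s',(190,150,360,270))):
  x0,y0,x1,y1=c
  im=cv2.cvtColor(p['image'],cv2.COLOR_RGB2BGR)[y0:y1,x0:x1]
  cv2.imwrite(f'pics/{n}crop.png',cv2.resize(im,None,fx=4.6,fy=4.6,interpolation=cv2.INTER_CUBIC))
  W=cloud(p)
  for q in ('board','bracket'):
    for d in finder.masks_of(p,q)[:5]:
      m=d['region']; P=W[m]; P=P[~np.isnan(P[:,0])]
      if len(P): print(n,q,round(d['score'],2),np.round(d['at']),m.sum(),'zpct',np.round(np.percentile(P[:,2],[5,50,95]),4),'x',np.round(np.percentile(P[:,0],[2,98]),3),'y',np.round(np.percentile(P[:,1],[2,98]),3))
E
```

```text
t board 0.83 [255. 197.] 8965 zpct [0.012  0.0175 0.0293] x [0.393 0.649] y [-0.16   0.255]
t bracket 0.87 [391. 135.] 773 zpct [0.0125 0.021  0.1096] x [0.685 0.767] y [-0.488 -0.334]
t bracket 0.61 [183. 281.] 878 zpct [0.0123 0.0196 0.1095] x [0.16  0.305] y [0.209 0.312]
t bracket 0.58 [231. 193.] 752 zpct [0.0326 0.0384 0.1284] x [0.49  0.546] y [0.047 0.202]
t bracket 0.56 [342. 286.] 907 zpct [0.0134 0.0198 0.1094] x [0.194 0.297] y [-0.308 -0.169]
t bracket 0.37 [214. 132.] 419 zpct [0.027  0.1066 0.1603] x [0.682 0.731] y [0.144 0.196]
s board 0.96 [277. 223.] 5875 zpct [0.0083 0.0202 0.034 ] x [0.373 0.635] y [-0.173  0.253]
s bracket 0.87 [243. 308.] 1657 zpct [0.0054 0.0554 0.1119] x [0.181 0.292] y [-0.319 -0.173]
s bracket 0.83 [158. 207.] 855 zpct [0.0053 0.0222 0.1113] x [0.183 0.302] y [0.206 0.294]
s bracket 0.61 [440. 260.] 1585 zpct [0.0068 0.0221 0.111 ] x [0.68  0.765] y [-0.493 -0.348]
s bracket 0.59 [260. 192.] 1002 zpct [0.0236 0.0485 0.129 ] x [0.485 0.543] y [0.045 0.202]
```

View pics/tcrop.png

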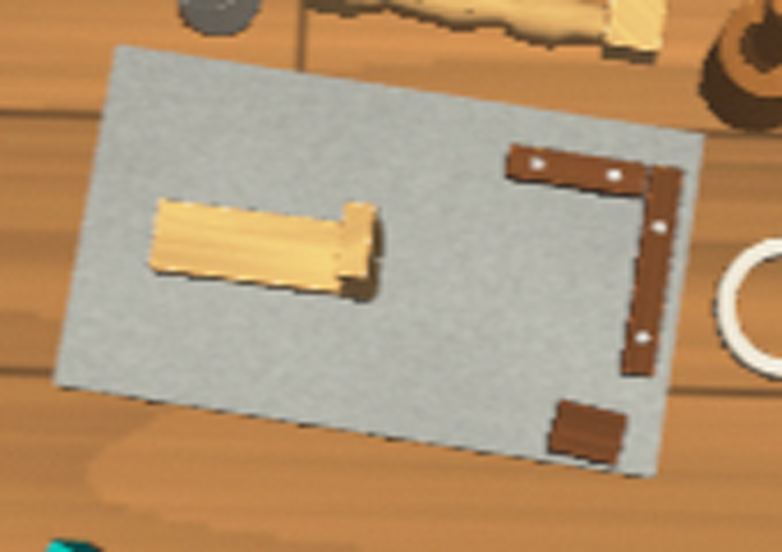

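View pics/scrop.png

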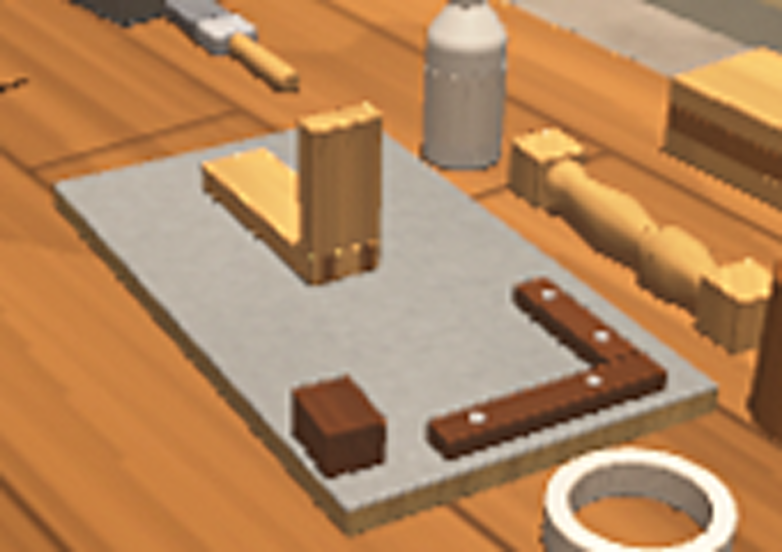

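```bash
cat > fit0.py <<'E'
from h import *
from scipy.optimize import least_squares
b=shot('top');a=shot('side')
cv=lambda X,o:((X[0]+.5)/4.6-.5+o[0],(X[1]+.5)/4.6-.5+o[1])
T=(170,140);S=(190,150)
def fit(obs,z0,x0):
  def pts(q,P):
    c,s=np.cos(q[2]),np.sin(q[2]);P=np.array(P)/1000
    return np.c_[q[0]+c*P[:,0]-s*P[:,1],q[1]+s*P[:,0]+c*P[:,1],P[:,2]+z0]
  def r(q):
    o=[]
    for p,off,L in obs:
      o.append((proj(p,pts(q,[l[1] for l in L]))-np.array([cv(l[0],off) for l in L])).ravel())
    return np.concatenate(o)
  f=least_squares(r,x0,loss='soft_l1');print(np.round(f.x,4),np.round(r(f.x).reshape(-1,2),1).tolist());return f.x
Bt=(b,T,[((117,45),(125,255,18)),((703,133),(125,-175,18)),((655,476),(-125,-175,18)),((57,383),(-125,255,18)),((622,373),(-56,-140,32)),((507,177),(70,-38,32))])
Bs=(a,S,[((55,187),(-125,255,18)),((350,512),(-125,-175,18)),((717,385),(125,-175,18))])
Kt=(b,T,[((345,203),(25,20,110)),((378,205),(25,0,110)),((370,278),(-25,0,110)),((338,275),(-25,20,110)),((158,200),(25,160,20)),((150,268),(-25,160,20))])
Ks=(a,S,[((312,283),(-25,0,0)),((380,262),(25,0,0)),((302,122),(-25,0,110)),((381,106),(25,0,110)),((203,162),(-25,160,20))])
for B in ([Bt],[Bs],[Bt,Bs]): q=fit(B,0,[.5,0,-.1])
for B in ([Kt],[Ks],[Kt,Ks]): k=fit(B,.018,[.5,.05,-.1])
c,s=np.cos(q[2]),np.sin(q[2]);d=k[:2]-q[:2]
print('bracket in board',c*d[0]+s*d[1],-s*d[0]+c*d[1],k[2]-q[2])
for n,P in dict(home=(.045,-.03),corner=(.07,-.14)).items(): print(n,q[0]+c*P[0]-s*P[1],q[1]+s*P[0]+c*P[1])
E
python3 fit0.py
```

```text
[ 0.5141  0.008  -0.1233] [[0.0, -0.2], [0.6, 0.1], [0.2, 0.4], [-0.7, 0.4], [0.0, -0.3], [-0.2, -0.4]]
[ 0.5127  0.0084 -0.1217] [[-0.5, -0.5], [-0.1, -0.1], [0.6, 0.2]]
[ 0.5137  0.0082 -0.1232] [[-0.1, -0.0], [0.5, 0.2], [0.2, 0.5], [-0.7, 0.5], [-0.0, -0.2], [-0.3, -0.3], [-0.1, -0.6], [0.1, -0.3], [0.9, 0.2]]
[ 0.5128  0.0476 -0.0928] [[0.5, -0.5], [-0.2, -0.1], [-0.6, 0.2], [-0.2, 0.0], [0.6, 0.0], [0.0, 0.4]]
[ 0.5154  0.0574 -0.113 ] [[-0.2, -0.5], [-0.5, 0.0], [1.9, 0.8], [-0.1, 0.8], [-0.2, -1.1]]
[ 0.5119  0.0494 -0.1029] [[-0.1, -0.3], [-0.7, 0.2], [-1.3, 0.4], [-0.9, 0.2], [0.1, -0.2], [-0.5, 0.1], [0.4, 0.9], [0.1, 1.4], [2.5, 2.1], [0.6, 2.0], [-0.2, 0.1]]
bracket in board -0.006772234840098009 0.0406745022000548 0.020328340034404882
home 0.5546403419578162 -0.02706275383914827
corner 0.5659303886048553 -0.13930149423972335
```

```bash
cat > fitk.py <<'E'
from h import *
q=np.array([.5137,.0082,-.1232]);c,s=np.cos(q[2]),np.sin(q[2])
def toB(P): d=P[...,:2]-q[:2]; return np.stack([c*d[...,0]+s*d[...,1],-s*d[...,0]+c*d[...,1],P[...,2]],-1)
def toW(B): B=np.array(B,float); return np.array([q[0]+c*B[0]-s*B[1],q[1]+s*B[0]+c*B[1],B[2]])
E
python3 - <<'E'
from fitk import *
a=shot('side');b=shot('top')
for n,p,at in (('s',a,(260,192)),('t',b,(231,193))):
  W=toB(cloud(p))
  d=min(finder.masks_of(p,'bracket'),key=lambda d:np.hypot(*(np.array(d['at'])-at)))
  P=W[d['region']];P=P[~np.isnan(P[:,0])]*1000
  if n=='s':
    F=P[(P[:,2]>50)&(P[:,2]<115)]; print('front y',np.percentile(F[:,1],[5,25,50,75]),'x',np.percentile(F[:,0],[1,5,95,99]))
    G=F[F[:,1]<np.median(F[:,1])+4]; print('y=a+bx',np.polyfit(G[:,0],G[:,1],1))
  L=P[(P[:,2]>34)&(P[:,2]<44)]; print(n,'long top',len(L),'y',np.percentile(L[:,1],[1,5,95,99]),'z',np.median(L[:,2]))
  for y in range(50,210,20):
    l=L[abs(L[:,1]-y)<10]
    if len(l)>4: print(y,np.round([l[:,0].min(),l[:,0].max(),l[:,0].mean()],1),len(l))
  H=P[P[:,2]>122]; print('top',H.mean(0),H.min(0),H.max(0))
E
```

```text
front y [37.05303616 38.96224567 40.0349485  41.58484062] x [-35.21105216 -34.5320771   13.77091253  16.39695616]
y=a+bx [2.53120213e-02 4.00401035e+01]
s long top 302 y [ 36.95663128  38.91264901 190.87157238 197.06619345] z 39.836378252869544
50 [-35.7   9.6 -22. ] 21
70 [-35.2 -24.9 -32.5] 14
90 [-36.1 -13.4 -27. ] 23
110 [-37.1  -3.  -22.4] 36
130 [-36.6   4.3 -19.8] 42
150 [-37.3  12.  -13.4] 49
170 [-38.5  14.2 -15.4] 52
190 [-38.7  11.9 -13.3] 37
top [-11.84827736  45.28258231 127.95188633] [-34.35297479  36.39504444 122.21111724] [ 13.98170834  61.68571186 133.09107362]
t long top 473 y [ 69.19530909  73.44607848 189.95724146 196.47758762] z 37.8784369450022
70 [-30.2  17.7  -8.6] 45
90 [-31.8  17.   -7. ] 72
110 [-32.2  16.5  -9.8] 74
130 [-31.8  15.9  -8.8] 70
150 [-33.3  14.1  -9.1] 74
170 [-33.6  13.1 -10.9] 78
190 [-33.5  13.9  -7.8] 59
top [ -8.42925405  48.83737477 127.27647953] [-31.38043439  39.31278947 122.05158174] [ 15.5613453   58.97285687 134.55964522]
```

```bash
cat > plan.py <<'E'
from fitk import *
from scipy.spatial.transform import Rotation as Ro
def cur():
    st=get_state();o=st['orientation'];return np.array(st['tcp_pos']),Ro.from_quat([o[1],o[2],o[3],o[0]])
def Rt(yaw,tilt): # yaw rel. board, tilt about board x (rad)
    B=np.array([[0,1,0],[1,0,0],[0,0,-1.]]) # cols: tool x=board y, tool y=board x, tool z=-z
    return Ro.from_euler('z',q[2]+yaw)*Ro.from_euler('x',tilt)*Ro.from_matrix(B)
def rows(targets):
    p0,R0=cur();out=[]
    for P,R in targets:
        d=R0.inv().apply(P-p0)*1000;r=(R0.inv()*R).as_rotvec(degrees=True)
        out.append(dict(zip(('x','y','z','rx','ry','rz'),[float(v) for v in np.r_[np.round(d,1),np.round(r,1)]])))
    for o in out: print(o)
def tellB():
    p,R=cur();st=get_state();print('t',round(st['clock'],2),'tcpB',np.round(toB(p)*1000,1),'rel to board rotvec from down',np.round((Rt(0,0).inv()*R).as_rotvec(degrees=True),2),'F',np.round(st['wrist_force'],1),'gap',round(st['finger_gap'],4),'q',np.round(st['joint_pos'],2))
E
python3 - <<'E'
from plan import *
b=shot('top');W=toB(cloud(b))
for n in ('mallet','glue','tape'):
  d=finder.masks_of(b,n)[0];P=W[d['region']];print(n,np.nanmedian(P,0),np.nanmax(P[:,2]))
tellB()
a=np.radians(-12);R=Rt(.023,a)
G=np.array([-.0102,.135,.019])
f=lambda h:toW(G)-R.apply([0,0,h])
rows([(f(.10),R),(f(0),R)])
E
```

```text
mallet [ 0.16096377 -0.20192181  0.09803123] 0.220527704692612
glue [0.16398219 0.17971553 0.10674071] 0.16578526305018618
tape [ 0.00741703 -0.24791757  0.02352907] 0.032645136840899786
t 2.1 tcpB [-347.3  480.6  204.2] rel to board rotvec from down [ -0.     0.   -73.69] F [0.7 0.3 0.2] gap 0.0853 q [1.02 0.31 0.05 1.3  0.   1.43]
{'x': -414.3, 'y': -217.3, 'z': 87.4, 'rx': 7.6, 'ry': -10.4, 'rz': 72.1}
{'x': -420.6, 'y': -237.1, 'z': 185.2, 'rx': 7.6, 'ry': -10.4, 'rz': 72.1}
```

{"fn": "arm_command", "kwargs": {
  "motion": [
    {"x": -52, "y": -27, "z": 11, "rx": 1, "ry": -1.3, "rz": 9, "hand": -1},
    {"x": -104, "y": -54, "z": 22, "rx": 1.9, "ry": -2.6, "rz": 18, "hand": -1},
    {"x": -155, "y": -81, "z": 33, "rx": 2.9, "ry": -3.9, "rz": 27, "hand": -1},
    {"x": -207, "y": -109, "z": 44, "rx": 3.8, "ry": -5.2, "rz": 36, "hand": -1},
    {"x": -259, "y": -136, "z": 54, "rx": 4.8, "ry": -6.5, "rz": 45, "hand": -1},
    {"x": -311, "y": -163, "z": 65, "rx": 5.7, "ry": -7.8, "rz": 54, "hand": -1},
    {"x": -362, "y": -190, "z": 76, "rx": 6.7, "ry": -9.1, "rz": 63, "hand": -1},
    {"x": -414.3, "y": -217.3, "z": 87.4, "rx": 7.6, "ry": -10.4, "rz": 72.1, "hand": -1},
    {"x": -414.3, "y": -217.3, "z": 87.4, "rx": 7.6, "ry": -10.4, "rz": 72.1, "hand": -1}
  ]
}}

```text
clock: 3.22
tcp_pos: [0.5241, 0.161, 0.1155]
orientation: [0.07, 0.74, 0.665, -0.078]
wrist_force: [0.2, -0.2, 0.1]
finger_gap: 0.0855
```

```bash
cat > look.py <<'E'
import sys
from plan import *
a=shot('side');b=shot('top')
n=sys.argv[1]
ia=cv2.cvtColor(a['image'],cv2.COLOR_RGB2BGR)[80:280,160:420];ib=cv2.cvtColor(b['image'],cv2.COLOR_RGB2BGR)[100:300,150:370]
cv2.imwrite(f'pics/{n}.png',np.hstack([cv2.resize(ia,(416,320)),cv2.resize(ib,(352,320))]))
tellB()
E
python3 look.py l1; python3 - <<'E'
from plan import *
a=np.radians(-12);R=Rt(.023,a)
G=np.array([-.0102,.135,.019])
f=lambda h:toW(G)-R.apply([0,0,h])
rows([(f(.04),R),(f(0),R)])
E
```

```text
t 3.33 tcpB [-10.8 155.3 116.5] rel to board rotvec from down [ -0.07 -12.03  -1.28] F [-0.2 -0.   0.7] gap 0.0855 q [ 0.27  0.38 -0.09  1.18 -0.19  1.95]
{'x': 0.4, 'y': 0.2, 'z': 59.6, 'rx': -0.1, 'ry': 0.0, 'rz': -0.0}
{'x': 0.4, 'y': 0.3, 'z': 99.6, 'rx': -0.1, 'ry': 0.0, 'rz': -0.0}
```

View pics/l1.png

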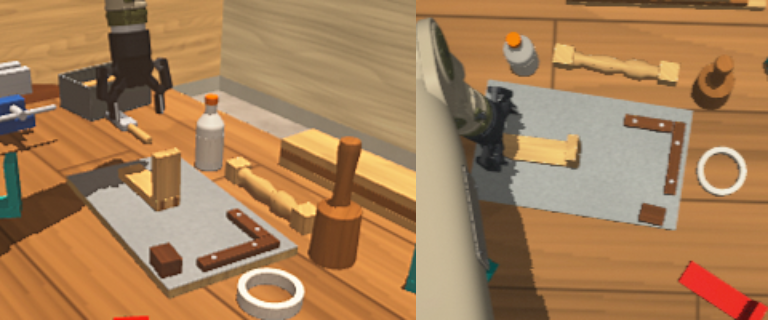

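The open fingers sit over the long leg's far end in both views (top crop about (500,130)), one on each side of it. Descending.

{"fn": "arm_command", "kwargs": {
  "motion": [
    {"z": 25, "hand": -1},
    {"z": 50, "hand": -1},
    {"z": 70, "hand": -1},
    {"z": 85, "hand": -1},
    {"z": 95, "hand": -1},
    {"z": 99, "hand": -1},
    {"z": 99, "hand": -1}
  ]
}}

```text
invalid input at $.motion[0]: expected keys x, y, z, rx, ry, rz, hand
```

```bash
python3 look.py l2
```

```text
t 3.42 tcpB [-11.5 156.4 117.1] rel to board rotvec from down [ -0.14 -12.02  -1.41] F [ 0.  -0.8  0.1] gap 0.0855 q [ 0.28  0.38 -0.09  1.18 -0.19  1.95]
```

View pics/l2.png

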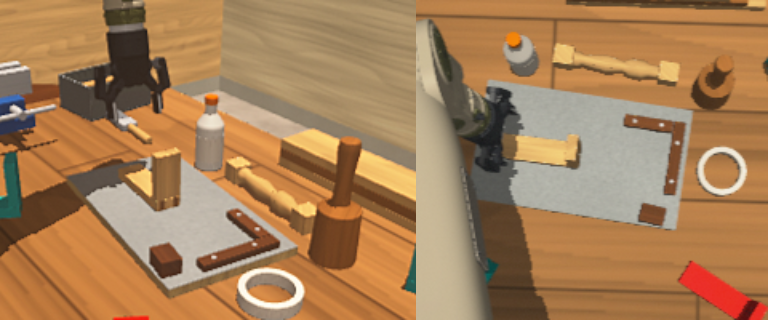

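{"fn": "arm_command", "kwargs": {
  "motion": [
    {"x": 0, "y": 0, "z": 25, "rx": 0, "ry": 0, "rz": 0, "hand": -1},
    {"x": 0, "y": 0, "z": 50, "rx": 0, "ry": 0, "rz": 0, "hand": -1},
    {"x": 0, "y": 0, "z": 70, "rx": 0, "ry": 0, "rz": 0, "hand": -1},
    {"x": 0, "y": 0, "z": 85, "rx": 0, "ry": 0, "rz": 0, "hand": -1},
    {"x": 0, "y": 0, "z": 95, "rx": 0, "ry": 0, "rz": 0, "hand": -1},
    {"x": 0, "y": 0, "z": 98, "rx": 0, "ry": 0, "rz": 0, "hand": -1},
    {"x": 0, "y": 0, "z": 98, "rx": 0, "ry": 0, "rz": 0, "hand": -1}
  ]
}}

```text
clock: 4.3
tcp_pos: [0.5205, 0.1439, 0.0213]
orientation: [0.071, 0.738, 0.667, -0.077]
wrist_force: [-0.3, -0.3, -0.6]
finger_gap: 0.0854
```

```bash
python3 look.py l3
```

```text
t 4.4 tcpB [ -9.7 135.6  21.5] rel to board rotvec from down [ -0.2  -12.02  -1.3 ] F [ 0.9 -1.   0.2] gap 0.0853 q [ 0.24  0.44 -0.25  0.95 -0.2   1.92]
```

View pics/l3.png

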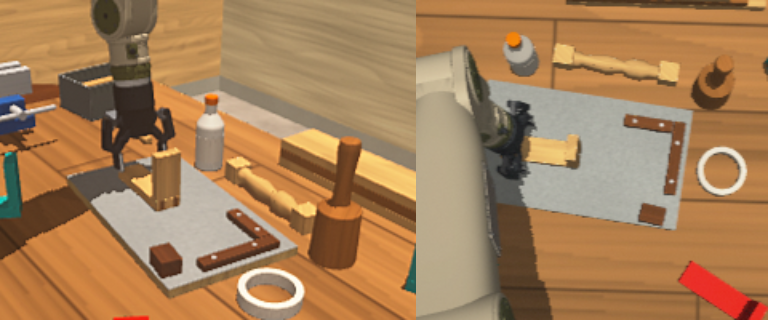

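Down and straddling the leg. I'll close in steps and watch the force.

{"fn": "arm_command", "kwargs": {
  "motion": [
    {"x": 0, "y": 0, "z": 1, "rx": 0, "ry": 0, "rz": 0, "hand": 0},
    {"x": 0, "y": 0, "z": 1, "rx": 0, "ry": 0, "rz": 0, "hand": 0.2},
    {"x": 0, "y": 0, "z": 1, "rx": 0, "ry": 0, "rz": 0, "hand": 0.4},
    {"x": 0, "y": 0, "z": 1, "rx": 0, "ry": 0, "rz": 0, "hand": 1},
    {"x": 0, "y": 0, "z": 1, "rx": 0, "ry": 0, "rz": 0, "hand": 1},
    {"x": 0, "y": 0, "z": 1, "rx": 0, "ry": 0, "rz": 0, "hand": 1},
    {"x": 0, "y": 0, "z": 1, "rx": 0, "ry": 0, "rz": 0, "hand": 1}
  ],
  "force": 80
}}

```text
clock: 5.28
tcp_pos: [0.5202, 0.1435, 0.02]
orientation: [0.07, 0.738, 0.667, -0.078]
wrist_force: [-0.2, 0.3, -0.1]
finger_gap: -0.0002
```

```bash
python3 look.py l4
```

```text
t 5.38 tcpB [-10.2 135.1  20. ] rel to board rotvec from down [ -0.15 -12.04  -1.31] F [-0.2  0.2 -0.3] gap -0.0001 q [ 0.24  0.44 -0.25  0.94 -0.2   1.92]
```

View pics/l4.png

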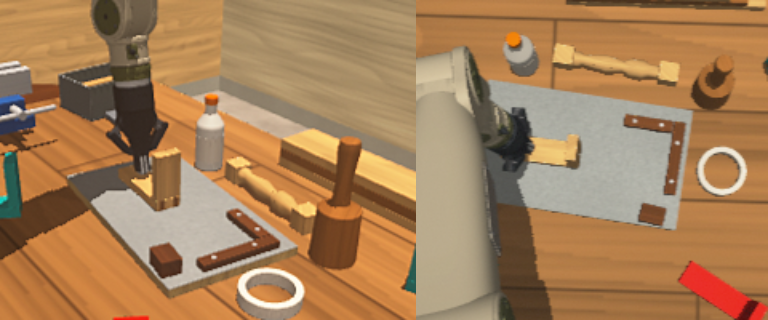

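The gap is 0, so the fingers shut on nothing. I'll look closer before doing anything.

```bash
python3 - <<'E'
from plan import *
a=shot('side');b=shot('top')
p,R=cur()
print(proj(a,p),proj(b,p),proj(a,toW([-.0102,.095,.038])))
for X in ([-.0102,.135,.018],[-.0102,.195,.038],[-.035,.195,.038],[-.033,.04,.018]): print(X,proj(a,toW(X)))
ia=cv2.cvtColor(a['image'],cv2.COLOR_RGB2BGR)[130:230,200:310]
ib=cv2.cvtColor(b['image'],cv2.COLOR_RGB2BGR)[150:250,190:300]
for n,i in (('za',ia),('zb',ib)): cv2.imwrite(f'pics/{n}.png',cv2.resize(i,None,fx=5,fy=5,interpolation=cv2.INTER_CUBIC))
E
```

```text
[[249.64344738 196.53488419]] [[223.57357836 194.38161862]] [[255.57913119 196.75432734]]
[-0.0102, 0.135, 0.018] [[249.67191727 197.10433097]]
[-0.0102, 0.195, 0.038] [[241.183275   184.01031884]]
[-0.035, 0.195, 0.038] [[234.24120054 185.59965989]]
[-0.033, 0.04, 0.018] [[257.48091471 212.18871808]]
```

View pics/za.png

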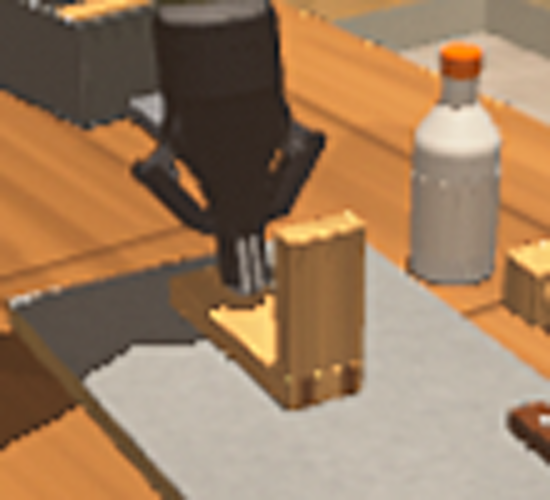

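View pics/zb.png

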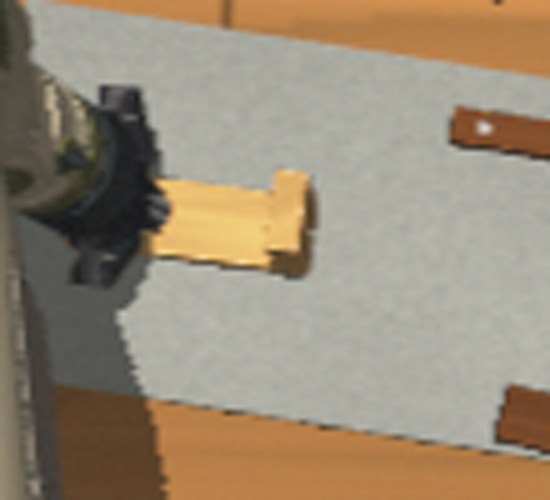

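The fingertips sit above the leg's top. In the side view the tip is at about (249,188), but the reported TCP projects to (249.6,196.5). I'll measure the real offset.

```bash
python3 - <<'E'
from plan import *
print([x for x in dir(env) if x[0]!='_'],getattr(env,'tcp_to_grasp',None))
a=shot('side');W=toB(cloud(a));im=a['image'].astype(int)
for v in range(176,196):
  print(v,[ (u,im[v,u].tolist(),np.round(W[v,u]*1000).tolist()) for u in (247,250)])
E
```

```text
['MotionError', 'tcp_to_grasp'] 0.0187
176 [(247, [52, 42, 36], [-17.0, 139.0, 91.0]), (250, [52, 42, 36], [-5.0, 142.0, 87.0])]
177 [(247, [62, 53, 47], [-16.0, 141.0, 87.0]), (250, [120, 110, 103], [-6.0, 139.0, 85.0])]
178 [(247, [90, 79, 72], [-19.0, 135.0, 86.0]), (250, [141, 130, 121], [-6.0, 139.0, 82.0])]
179 [(247, [102, 92, 82], [-17.0, 138.0, 81.0]), (250, [139, 127, 119], [-9.0, 134.0, 81.0])]
180 [(247, [91, 82, 75], [-17.0, 139.0, 78.0]), (250, [118, 108, 100], [-7.0, 138.0, 76.0])]
181 [(247, [68, 58, 53], [-17.0, 138.0, 74.0]), (250, [93, 83, 76], [-10.0, 133.0, 75.0])]
182 [(247, [61, 50, 44], [-16.0, 141.0, 69.0]), (250, [85, 75, 69], [-8.0, 137.0, 70.0])]
183 [(247, [62, 52, 47], [-19.0, 135.0, 69.0]), (250, [84, 75, 69], [-9.0, 135.0, 67.0])]
184 [(247, [58, 50, 44], [-18.0, 137.0, 65.0]), (250, [78, 68, 61], [-10.0, 132.0, 66.0])]
185 [(247, [54, 46, 41], [-17.0, 139.0, 61.0]), (250, [84, 75, 67], [-11.0, 131.0, 62.0])]
186 [(247, [47, 38, 34], [-19.0, 136.0, 59.0]), (250, [81, 70, 64], [-10.0, 131.0, 59.0])]
187 [(247, [70, 62, 59], [-15.0, 143.0, 51.0]), (250, [80, 72, 66], [-11.0, 131.0, 55.0])]
188 [(247, [102, 86, 74], [-17.0, 139.0, 50.0]), (250, [80, 66, 55], [-10.0, 132.0, 52.0])]
189 [(247, [121, 89, 60], [-10.0, 154.0, 38.0]), (250, [110, 78, 49], [-2.0, 147.0, 39.0])]
190 [(247, [120, 85, 49], [-15.0, 143.0, 41.0]), (250, [118, 81, 48], [-7.0, 139.0, 40.0])]
191 [(247, [101, 70, 43], [-17.0, 139.0, 39.0]), (250, [100, 66, 41], [-11.0, 131.0, 41.0])]
192 [(247, [246, 180, 99], [-21.0, 131.0, 40.0]), (250, [246, 185, 104], [-11.0, 130.0, 39.0])]
193 [(247, [252, 208, 117], [-25.0, 125.0, 41.0]), (250, [253, 213, 122], [-15.0, 122.0, 40.0])]
194 [(247, [248, 203, 114], [-26.0, 121.0, 39.0]), (250, [248, 207, 117], [-19.0, 115.0, 40.0])]
195 [(247, [251, 207, 118], [-31.0, 113.0, 41.0]), (250, [248, 205, 117], [-23.0, 107.0, 42.0])]
```

{"fn": "arm_command", "kwargs": {
  "motion": [
    {"x": 0, "y": 0, "z": -50, "rx": 0, "ry": 0, "rz": 0, "hand": 1},
    {"x": 0, "y": 0, "z": -100, "rx": 0, "ry": 0, "rz": 0, "hand": 1},
    {"x": 0, "y": 0, "z": -130, "rx": 0, "ry": 10, "rz": 0, "hand": 1},
    {"x": 0, "y": 0, "z": -130, "rx": 0, "ry": 20, "rz": 0, "hand": 1},
    {"x": 0, "y": 0, "z": -130, "rx": 0, "ry": 30, "rz": 0, "hand": 1},
    {"x": 0, "y": 0, "z": -130, "rx": 0, "ry": 40, "rz": 0, "hand": 1},
    {"x": 0, "y": 0, "z": -130, "rx": 0, "ry": 50, "rz": 0, "hand": 1},
    {"x": 0, "y": 0, "z": -130, "rx": 0, "ry": 60, "rz": 0, "hand": 1},
    {"x": 0, "y": 0, "z": -130, "rx": 0, "ry": 60, "rz": 0, "hand": 1}
  ]
}}

```text
clock: 6.65
tcp_pos: [0.5222, 0.1685, 0.1447]
orientation: [-0.274, 0.68, 0.61, 0.3]
wrist_force: [0.4, -0.1, -0.1]
finger_gap: -0.0
```

```bash
python3 - <<'E'
from plan import *
tellB()
a=shot('side');b=shot('top');p,R=cur();z=R.apply([0,0,1])
for n,c in (('a',a),('b',b)):
  uv=np.round(proj(c,[p,p-.03*z,p-.06*z,p+[0,0,.03]]));print(uv.tolist())
  u,v=uv[0].astype(int)
  im=cv2.cvtColor(c['image'],cv2.COLOR_RGB2BGR)[v-50:v+50,u-60:u+60]
  im=cv2.resize(im,None,fx=5,fy=5,interpolation=cv2.INTER_CUBIC)
  for k,(U,V) in enumerate(uv): cv2.circle(im,(int((U-u+60.5)*5),int((V-v+50.5)*5)),4,[(0,0,255),(0,255,0),(255,0,0),(255,0,255)][k],1)
  cv2.imwrite(f'pics/y{n}.png',im)
E
```

```text
t 6.65 tcpB [-11.3 160.1 144.7] rel to board rotvec from down [ 0.77 47.96 -0.84] F [ 0.4 -0.1 -0.1] gap -0.0 q [-0.31  0.35 -0.34  1.1   0.81  1.28]
[[245.0, 156.0], [248.0, 152.0], [252.0, 148.0], [245.0, 147.0]]
[[209.0, 186.0], [216.0, 186.0], [222.0, 186.0], [208.0, 185.0]]
```

View pics/ya.png

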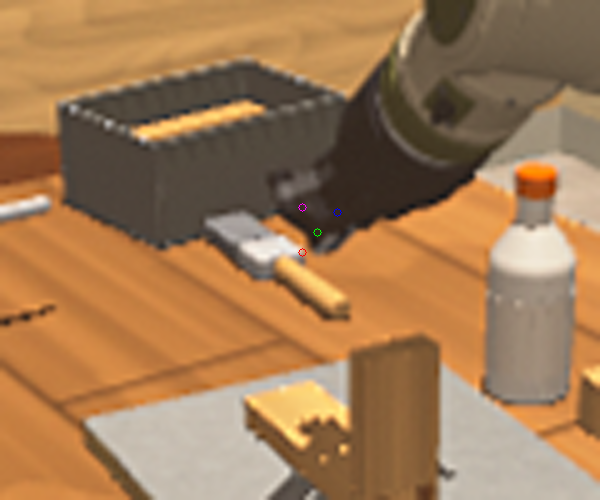

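View pics/yb.png

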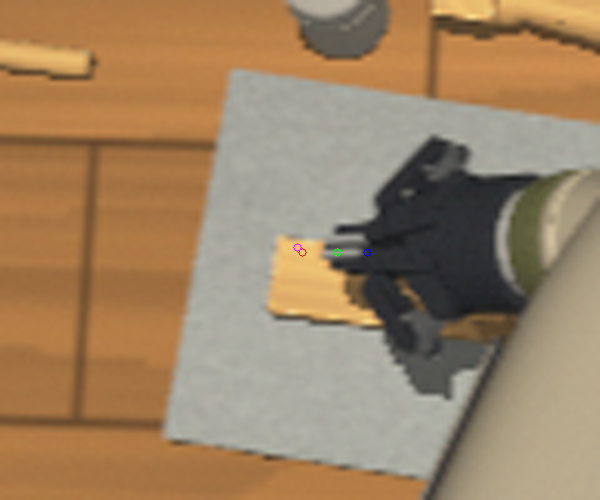

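The offset runs along the tool axis: the real tips are about 28 mm behind the reported TCP. I'll turn back, open, and go deeper, watching the force.

{"fn": "arm_command", "kwargs": {
  "motion": [
    {"x": 0, "y": 0, "z": 0, "rx": 0, "ry": -10, "rz": 0, "hand": -1},
    {"x": 0, "y": 0, "z": 0, "rx": 0, "ry": -20, "rz": 0, "hand": -1},
    {"x": 0, "y": 0, "z": 0, "rx": 0, "ry": -30, "rz": 0, "hand": -1},
    {"x": 0, "y": 0, "z": 0, "rx": 0, "ry": -40, "rz": 0, "hand": -1},
    {"x": 0, "y": 0, "z": 0, "rx": 0, "ry": -50, "rz": 0, "hand": -1},
    {"x": 0, "y": 0, "z": 0, "rx": 0, "ry": -60, "rz": 0, "hand": -1},
    {"x": 0, "y": 0, "z": 0, "rx": 0, "ry": -60, "rz": 0, "hand": -1}
  ]
}}

```text
clock: 7.62
tcp_pos: [0.523, 0.1753, 0.1482]
orientation: [0.072, 0.735, 0.67, -0.076]
wrist_force: [-0.2, -0.4, -0.4]
finger_gap: 0.0852
```

```bash
python3 - <<'E'
from plan import *
tellB()
R=Rt(.023,np.radians(-12))
# true tip at 50mm gap = TCP-.032*z ; want tip centre at board (-10.2,~132,21)
tip=toW([-.0102,.133,.0215]);P=tip+.031*R.apply([0,0,1]);print(toB(P))
rows([(P-R.apply([0,0,.01]),R),(P,R)])
E
```

```text
t 7.62 tcpB [-11.3 167.  148.2] rel to board rotvec from down [ -0.37 -12.03  -1.72] F [-0.2 -0.4 -0.4] gap 0.0852 q [ 0.29  0.37 -0.03  1.25 -0.2   1.97]
[-0.01005177  0.12655644 -0.00882258]
{'x': -6.8, 'y': -0.4, 'z': 152.0, 'rx': 0.3, 'ry': 0.0, 'rz': 0.4}
{'x': -6.8, 'y': -0.5, 'z': 162.0, 'rx': 0.3, 'ry': 0.0, 'rz': 0.4}
```

{"fn": "arm_command", "kwargs": {
  "motion": [
    {"x": -3, "y": 0, "z": 40, "rx": 0, "ry": 0, "rz": 0, "hand": -1},
    {"x": -7, "y": 0, "z": 80, "rx": 0, "ry": 0, "rz": 0, "hand": -1},
    {"x": -7, "y": 0, "z": 115, "rx": 0, "ry": 0, "rz": 0, "hand": -1},
    {"x": -7, "y": 0, "z": 135, "rx": 0, "ry": 0, "rz": 0, "hand": -1},
    {"x": -7, "y": 0, "z": 147, "rx": 0, "ry": 0, "rz": 0, "hand": -0.4},
    {"x": -7, "y": 0, "z": 152, "rx": 0, "ry": 0, "rz": 0, "hand": -0.4},
    {"x": -7, "y": 0, "z": 155, "rx": 0, "ry": 0, "rz": 0, "hand": -0.4},
    {"x": -7, "y": 0, "z": 155, "rx": 0, "ry": 0, "rz": 0, "hand": -0.4}
  ]
}}

```text
clock: 8.62
tcp_pos: [0.5195, 0.1318, -0.0024]
orientation: [0.071, 0.738, 0.667, -0.077]
wrist_force: [0.5, 0.3, -0.2]
finger_gap: 0.0599
```

```bash
python3 - <<'E'
from plan import *
tellB()
a=shot('side')
ia=cv2.cvtColor(a['image'],cv2.COLOR_RGB2BGR)[130:230,200:310]
cv2.imwrite(f'pics/xa.png',cv2.resize(ia,None,fx=5,fy=5,interpolation=cv2.INTER_CUBIC))
E
```

```text
t 8.62 tcpB [ -9.5 123.3  -2.4] rel to board rotvec from down [ -0.21 -12.01  -1.31] F [ 0.5  0.3 -0.2] gap 0.0599 q [ 0.22  0.46 -0.3   0.88 -0.2   1.9 ]
```

View pics/xa.png

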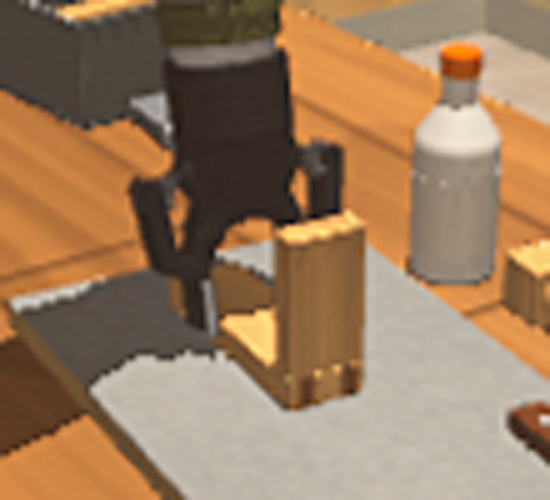

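The near fingertip at crop (208,332) now overlaps the leg's side, below its top. I'll go a little deeper and close.

{"fn": "arm_command", "kwargs": {
  "motion": [
    {"x": 0, "y": 0, "z": 2, "rx": 0, "ry": 0, "rz": 0, "hand": -0.35},
    {"x": 0, "y": 0, "z": 4, "rx": 0, "ry": 0, "rz": 0, "hand": -0.3},
    {"x": 0, "y": 0, "z": 4, "rx": 0, "ry": 0, "rz": 0, "hand": -0.2},
    {"x": 0, "y": 0, "z": 4, "rx": 0, "ry": 0, "rz": 0, "hand": 0},
    {"x": 0, "y": 0, "z": 4, "rx": 0, "ry": 0, "rz": 0, "hand": 1},
    {"x": 0, "y": 0, "z": 4, "rx": 0, "ry": 0, "rz": 0, "hand": 1},
    {"x": 0, "y": 0, "z": 4, "rx": 0, "ry": 0, "rz": 0, "hand": 1}
  ],
  "force": 80
}}

```text
clock: 9.55
tcp_pos: [0.5189, 0.1308, -0.0066]
orientation: [0.07, 0.738, 0.667, -0.078]
wrist_force: [-2.0, 1.6, 5.6]
finger_gap: 0.0482
```

```bash
python3 look.py l6; python3 - <<'E'
from plan import *
a=shot('side')
ia=cv2.cvtColor(a['image'],cv2.COLOR_RGB2BGR)[130:230,200:310]
cv2.imwrite(f'pics/xb.png',cv2.resize(ia,None,fx=5,fy=5,interpolation=cv2.INTER_CUBIC))
E
```

```text
t 9.65 tcpB [ -9.9 122.3  -6.6] rel to board rotvec from down [ -0.15 -12.03  -1.31] F [-1.8  0.9  5.3] gap 0.0481 q [ 0.22  0.46 -0.3   0.87 -0.2   1.9 ]
```

View pics/xb.png

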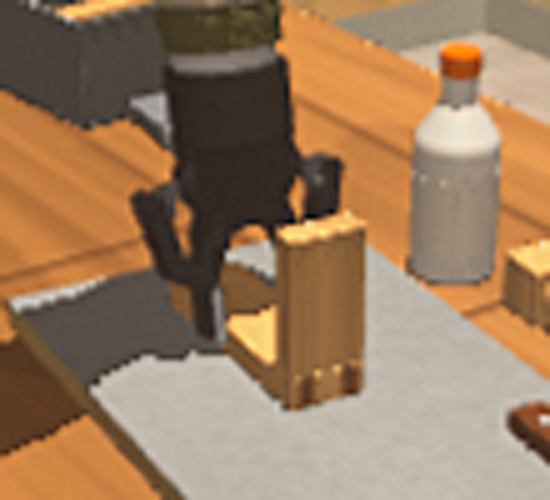

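Gripped at a gap of 48 mm. Next I'll plan the tipping arc about the corner.

```bash
cat > arc.py <<'E'
from plan import *
def arc(pivB,yaw,angs,lifts):
    p0,R0=cur();piv=toW(pivB);ax=Ro.from_euler('z',q[2]+yaw).apply([1,0,0])
    T=[]
    for a,l in zip(angs,lifts):
        r=Ro.from_rotvec(ax*np.radians(a));T.append((piv+r.apply(p0-piv)+[0,0,l],r*R0))
    rows(T)
E
python3 - <<'E'
from arc import *
arc([-.008,.040,.018],.023,np.arange(1,11)*4.5,np.minimum(np.arange(1,11)*.0006,.003))
E
```

```text
{'x': 0.2, 'y': 0.0, 'z': -7.3, 'rx': 0.0, 'ry': 4.5, 'rz': 0.0}
{'x': -0.2, 'y': 0.0, 'z': -14.7, 'rx': 0.0, 'ry': 9.0, 'rz': 0.0}
{'x': -1.1, 'y': 0.0, 'z': -22.0, 'rx': 0.0, 'ry': 13.5, 'rz': 0.0}
{'x': -2.6, 'y': 0.0, 'z': -29.2, 'rx': 0.0, 'ry': 18.0, 'rz': 0.0}
{'x': -4.5, 'y': 0.0, 'z': -36.3, 'rx': 0.0, 'ry': 22.5, 'rz': 0.0}
{'x': -6.8, 'y': 0.0, 'z': -42.6, 'rx': 0.0, 'ry': 27.0, 'rz': 0.0}
{'x': -9.6, 'y': 0.0, 'z': -48.7, 'rx': 0.0, 'ry': 31.5, 'rz': 0.0}
{'x': -12.9, 'y': 0.0, 'z': -54.6, 'rx': 0.0, 'ry': 36.0, 'rz': 0.0}
{'x': -16.7, 'y': 0.0, 'z': -60.2, 'rx': 0.0, 'ry': 40.5, 'rz': 0.0}
{'x': -20.8, 'y': 0.0, 'z': -65.5, 'rx': 0.0, 'ry': 45.0, 'rz': 0.0}
```

{"fn": "arm_command", "kwargs": {
  "motion": [
    {"x": 0.2, "y": 0, "z": -7.3, "rx": 0, "ry": 4.5, "rz": 0, "hand": 1},
    {"x": -0.2, "y": 0, "z": -14.7, "rx": 0, "ry": 9, "rz": 0, "hand": 1},
    {"x": -1.1, "y": 0, "z": -22, "rx": 0, "ry": 13.5, "rz": 0, "hand": 1},
    {"x": -2.6, "y": 0, "z": -29.2, "rx": 0, "ry": 18, "rz": 0, "hand": 1},
    {"x": -4.5, "y": 0, "z": -36.3, "rx": 0, "ry": 22.5, "rz": 0, "hand": 1},
    {"x": -4.5, "y": 0, "z": -36.3, "rx": 0, "ry": 22.5, "rz": 0, "hand": 1}
  ]
}}

```text
clock: 10.45
tcp_pos: [0.5192, 0.1324, 0.0292]
orientation: [-0.061, 0.74, 0.667, 0.067]
wrist_force: [0.2, -0.7, -1.6]
finger_gap: 0.0482
```

```bash
cat > zoom.py <<'E'
import sys
from plan import *
tellB()
a=shot('side')
ia=cv2.cvtColor(a['image'],cv2.COLOR_RGB2BGR)[130:240,210:330]
cv2.imwrite(f'pics/{sys.argv[1]}.png',cv2.resize(ia,None,fx=5,fy=5,interpolation=cv2.INTER_CUBIC))
E
python3 zoom.py z1
```

```text
t 10.45 tcpB [ -9.9 124.   29.2] rel to board rotvec from down [ 0.11 10.41 -1.15] F [ 0.2 -0.7 -1.6] gap 0.0482 q [-0.01  0.33 -0.4   0.82  0.18  1.66]
```

View pics/z1.png

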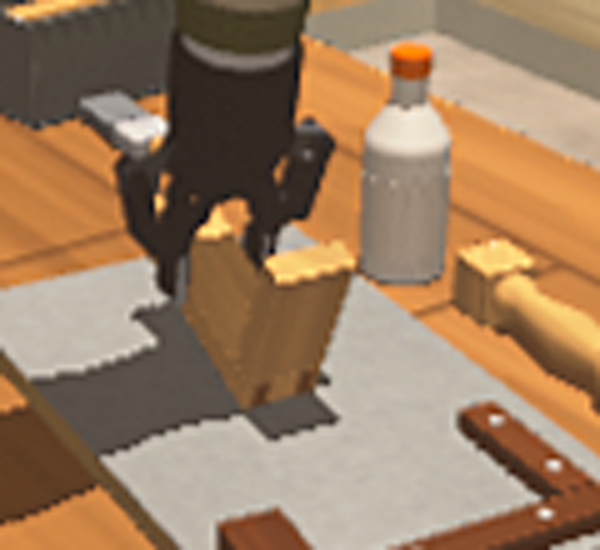

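The bracket is turning with the gripper and its corner (crop (250,405)) is near the board. Continuing.

```bash
python3 - <<'E'
from arc import *
arc([-.008,.040,.021],.023,np.arange(1,9)*4.5,np.zeros(8))
E
```

```text
{'x': 0.3, 'y': -0.0, 'z': -6.7, 'rx': 0.0, 'ry': 4.5, 'rz': -0.0}
{'x': 0.1, 'y': -0.0, 'z': -13.3, 'rx': 0.0, 'ry': 9.0, 'rz': -0.0}
{'x': -0.6, 'y': -0.0, 'z': -20.0, 'rx': 0.0, 'ry': 13.5, 'rz': -0.0}
{'x': -1.9, 'y': 0.0, 'z': -26.5, 'rx': 0.0, 'ry': 18.0, 'rz': -0.0}
{'x': -3.6, 'y': 0.0, 'z': -32.9, 'rx': 0.0, 'ry': 22.5, 'rz': -0.0}
{'x': -5.9, 'y': 0.0, 'z': -39.2, 'rx': 0.0, 'ry': 27.0, 'rz': -0.0}
{'x': -8.6, 'y': 0.0, 'z': -45.3, 'rx': 0.1, 'ry': 31.5, 'rz': -0.0}
{'x': -11.9, 'y': 0.0, 'z': -51.2, 'rx': 0.1, 'ry': 36.0, 'rz': -0.0}
```

{"fn": "arm_command", "kwargs": {
  "motion": [
    {"x": 0.3, "y": 0, "z": -6.7, "rx": 0, "ry": 4.5, "rz": 0, "hand": 1},
    {"x": 0.1, "y": 0, "z": -13.3, "rx": 0, "ry": 9, "rz": 0, "hand": 1},
    {"x": -0.6, "y": 0, "z": -20, "rx": 0, "ry": 13.5, "rz": 0, "hand": 1},
    {"x": -1.9, "y": 0, "z": -26.5, "rx": 0, "ry": 18, "rz": 0, "hand": 1},
    {"x": -3.6, "y": 0, "z": -32.9, "rx": 0, "ry": 22.5, "rz": 0, "hand": 1},
    {"x": -5.9, "y": 0, "z": -39.2, "rx": 0, "ry": 27, "rz": 0, "hand": 1},
    {"x": -8.6, "y": 0, "z": -45.3, "rx": 0, "ry": 31.5, "rz": 0, "hand": 1},
    {"x": -11.9, "y": 0, "z": -51.2, "rx": 0, "ry": 36, "rz": 0, "hand": 1},
    {"x": -11.9, "y": 0, "z": -51.2, "rx": 0, "ry": 36, "rz": 0, "hand": 1}
  ]
}}

```text
clock: 11.62
tcp_pos: [0.5168, 0.1124, 0.076]
orientation: [-0.265, 0.682, 0.616, 0.291]
wrist_force: [0.4, 0.3, -2.4]
finger_gap: 0.0484
```

```bash
python3 zoom.py z2; python3 - <<'E'
from arc import *
a=shot('side');W=toB(cloud(a))*1000
# profile of bracket's near side face: points in wood colour near x<-25
for d in finder.masks_of(a,'bracket')[:4]:
  if abs(d['at'][0]-265)<25 and abs(d['at'][1]-190)<40:
    P=W[d['region']];P=P[~np.isnan(P[:,0])];print(d['score'],d['at'],'lowest',np.round(np.percentile(P[:,2],[1,3,10]),1),'y rng',np.round(np.percentile(P[:,1],[1,99])))
arc([-.008,.040,.021],.023,np.arange(1,8)*4.2,np.zeros(8))
E
```

```text
t 11.62 tcpB [ -9.7 103.8  76. ] rel to board rotvec from down [ 0.69 46.38 -1.13] F [ 0.4  0.3 -2.4] gap 0.0484 q [-0.4   0.45 -0.37  1.05  0.76  1.15]
0.95 [261.7, 195.7] lowest [39.7 46.7 54.4] y rng [-53. 107.]
{'x': 0.4, 'y': -0.0, 'z': -6.3, 'rx': -0.0, 'ry': 4.2, 'rz': -0.0}
{'x': 0.3, 'y': -0.0, 'z': -12.6, 'rx': -0.0, 'ry': 8.4, 'rz': -0.0}
{'x': -0.3, 'y': -0.0, 'z': -18.9, 'rx': -0.0, 'ry': 12.6, 'rz': -0.0}
{'x': -1.3, 'y': -0.0, 'z': -25.1, 'rx': -0.0, 'ry': 16.8, 'rz': -0.0}
{'x': -2.7, 'y': -0.0, 'z': -31.2, 'rx': -0.0, 'ry': 21.0, 'rz': -0.0}
{'x': -4.7, 'y': -0.0, 'z': -37.2, 'rx': -0.0, 'ry': 25.2, 'rz': -0.0}
{'x': -7.0, 'y': -0.1, 'z': -43.1, 'rx': -0.0, 'ry': 29.4, 'rz': -0.0}
```

View pics/z2.png

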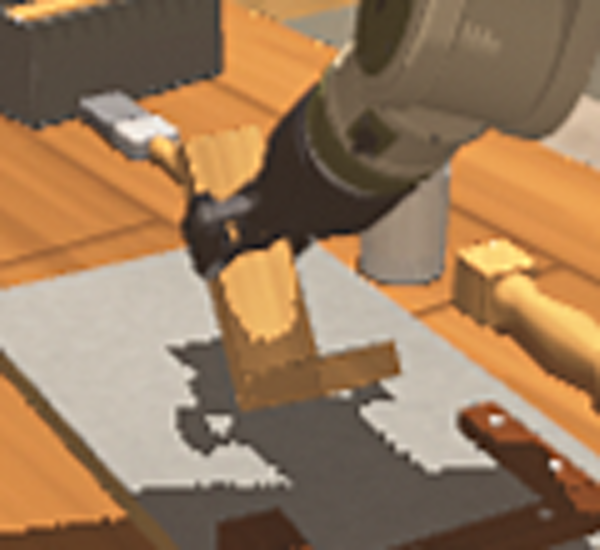

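The near corner vertex is at pixel (258.6,211.6), and the corner on the board should project to (257.5,212.2), so it is still down. Continuing to nearly upright.

{"fn": "arm_command", "kwargs": {
  "motion": [
    {"x": 0.4, "y": 0, "z": -6.3, "rx": 0, "ry": 4.2, "rz": 0, "hand": 1},
    {"x": 0.3, "y": 0, "z": -12.6, "rx": 0, "ry": 8.4, "rz": 0, "hand": 1},
    {"x": -0.3, "y": 0, "z": -18.9, "rx": 0, "ry": 12.6, "rz": 0, "hand": 1},
    {"x": -1.3, "y": 0, "z": -25.1, "rx": 0, "ry": 16.8, "rz": 0, "hand": 1},
    {"x": -2.7, "y": 0, "z": -31.2, "rx": 0, "ry": 21, "rz": 0, "hand": 1},
    {"x": -4.7, "y": 0, "z": -37.2, "rx": 0, "ry": 25.2, "rz": 0, "hand": 1},
    {"x": -4.7, "y": 0, "z": -37.2, "rx": 0, "ry": 25.2, "rz": 0, "hand": 1}
  ]
}}

```text
clock: 12.65
tcp_pos: [0.5139, 0.0831, 0.0985]
orientation: [-0.393, 0.602, 0.544, 0.433]
wrist_force: [0.1, -0.2, -1.8]
finger_gap: 0.048
```

```bash
python3 look.py l7; python3 zoom.py z3; python3 - <<'E'
from arc import *
arc([-.008,.040,.021],.023,[2,4,6,8],np.zeros(8))
a=shot('side');print(proj(a,toW([-.033,.04,.018])),proj(a,toW([-.033,-.07,.018])),proj(a,toW([.017,-.07,.018])))
E
```

```text
t 12.75 tcpB [-8.8 74.8 99.7] rel to board rotvec from down [ 0.84 71.54 -1.23] F [-0.3 -0.2 -1.3] gap 0.0481 q [-0.59  0.79 -0.19  1.53  0.99  0.54]
t 12.75 tcpB [-8.8 74.8 99.7] rel to board rotvec from down [ 0.84 71.54 -1.23] F [-0.3 -0.2 -1.3] gap 0.0481 q [-0.59  0.79 -0.19  1.53  0.99  0.54]
{'x': 0.2, 'y': -0.0, 'z': -3.0, 'rx': -0.0, 'ry': 2.0, 'rz': -0.0}
{'x': 0.3, 'y': -0.0, 'z': -6.0, 'rx': -0.0, 'ry': 4.0, 'rz': -0.0}
{'x': 0.4, 'y': -0.0, 'z': -9.0, 'rx': -0.0, 'ry': 6.0, 'rz': -0.0}
{'x': 0.3, 'y': -0.0, 'z': -12.1, 'rx': -0.0, 'ry': 8.0, 'rz': -0.0}
[[257.48091471 212.18871808]] [[276.45623204 230.06229534]] [[291.8891645  225.41908955]]
```

View pics/z3.png

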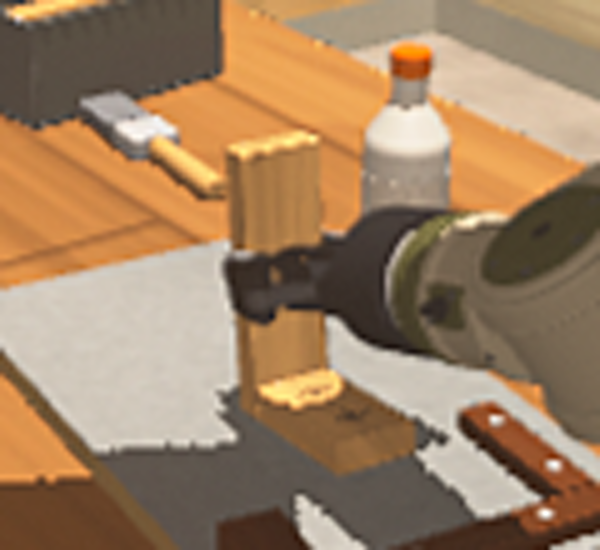

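View pics/l7.png

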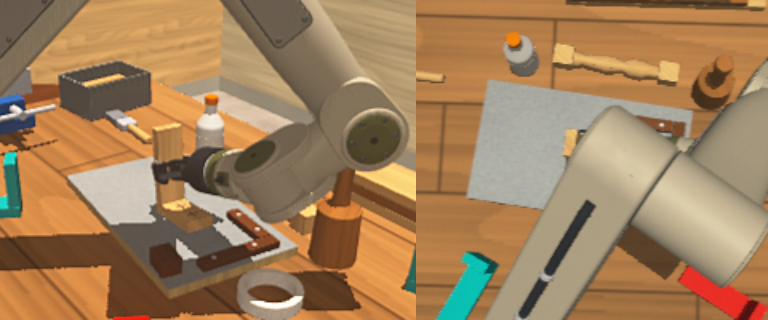

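```bash
python3 - <<'E'
from arc import *
for n in ('side','top'):
  c=shot(n);W=toB(cloud(c))*1000
  for (x0,x1) in ((0,60),(60,120),(120,200),(200,300)):
    for (y0,y1) in ((-160,-80),(-240,-160),(-320,-240),(-420,-320)):
      m=(W[...,0]>x0)&(W[...,0]<x1)&(W[...,1]>y0)&(W[...,1]<y1)&(W[...,2]>40)
      if m.sum()>5: 
        Z=W[m][:,2];print(n,(x0,x1),(y0,y1),m.sum(),np.round(np.percentile(Z,[2,50,98])))
E
```

```text
side (0, 60) (-160, -80) 8 [197. 207. 216.]
side (0, 60) (-240, -160) 149 [252. 267. 297.]
side (0, 60) (-320, -240) 3302 [194. 309. 433.]
side (0, 60) (-420, -320) 64 [260. 288. 314.]
side (60, 120) (-320, -240) 175 [220. 346. 382.]
side (60, 120) (-420, -320) 1252 [245. 297. 353.]
side (120, 200) (-160, -80) 51 [40. 42. 44.]
side (120, 200) (-240, -160) 891 [ 42.  99. 173.]
side (120, 200) (-320, -240) 186 [42. 69. 98.]
side (120, 200) (-420, -320) 14 [281. 291. 302.]
side (200, 300) (-160, -80) 12 [41. 42. 43.]
side (200, 300) (-320, -240) 8 [111. 112. 113.]
side (200, 300) (-420, -320) 380 [ 43.  87. 113.]
top (0, 60) (-160, -80) 90 [181. 204. 217.]
top (0, 60) (-240, -160) 445 [204. 459. 494.]
top (0, 60) (-320, -240) 393 [360. 432. 472.]
top (60, 120) (-240, -160) 95 [295. 365. 416.]
top (60, 120) (-320, -240) 488 [322. 358. 407.]
top (60, 120) (-420, -320) 72 [310. 329. 356.]
top (120, 200) (-160, -80) 40 [40. 42. 47.]
top (120, 200) (-240, -160) 563 [ 44. 100. 217.]
top (120, 200) (-320, -240) 194 [295. 321. 348.]
top (120, 200) (-420, -320) 12 [301. 311. 315.]
top (200, 300) (-160, -80) 24 [40. 42. 46.]
top (200, 300) (-240, -160) 11 [91. 94. 99.]
top (200, 300) (-320, -240) 46 [ 43.  84. 111.]
top (200, 300) (-420, -320) 143 [ 60. 107. 115.]
```

{"fn": "arm_command", "kwargs": {
  "motion": [
    {"x": 0.2, "y": 0, "z": -3, "rx": 0, "ry": 2, "rz": 0, "hand": 1},
    {"x": 0.3, "y": 0, "z": -6, "rx": 0, "ry": 4, "rz": 0, "hand": 1},
    {"x": 0.3, "y": 0, "z": -7.6, "rx": 0, "ry": 5, "rz": 0, "hand": 1},
    {"x": 0.3, "y": 0, "z": -7.6, "rx": 0, "ry": 5, "rz": 0, "hand": 1}
  ]
}}

```text
clock: 13.45
tcp_pos: [0.5134, 0.0759, 0.1025]
orientation: [-0.416, 0.582, 0.526, 0.46]
wrist_force: [-0.6, 0.2, -2.0]
finger_gap: 0.0478
```

```bash
python3 zoom.py z4; cat > mod.py <<'E'
import sys
from plan import *
# overlay bracket model: board x,y,z(corner mm), yaw, tilt from lying (deg)
def corners(x,y,z,yaw,tilt):
    B=Ro.from_euler('z',yaw)*Ro.from_euler('x',np.radians(tilt))
    P=np.array([[sx*25,Y,Z] for sx in(-1,1) for Y,Z in ((0,0),(160,0),(160,20),(20,20),(20,110),(0,110))])/1000
    W=B.apply(P)+np.array([x,y,z])/1000
    return np.array([toW(w) for w in W])
def draw(cam,n,box,*pose):
    p=shot(cam);x0,y0,x1,y1=box;f=5
    im=cv2.resize(cv2.cvtColor(p['image'],cv2.COLOR_RGB2BGR)[y0:y1,x0:x1],None,fx=f,fy=f,interpolation=cv2.INTER_CUBIC)
    uv=((proj(p,corners(*pose))-[x0,y0]+.5)*f).astype(int)
    for k in(0,6):
        for i in range(6): cv2.line(im,tuple(map(int,uv[k+i])),tuple(map(int,uv[k+(i+1)%6])),(255,0,255) if k==0 else (0,255,0),1)
    for i in range(6): cv2.line(im,tuple(map(int,uv[i])),tuple(map(int,uv[6+i])),(255,255,0),1)
    cv2.imwrite(f'pics/{n}.png',im)
E
python3 -c "
from mod import *
draw('side','m1',(210,130,330,240),-8,40,20,.023,88.7)"
```

```text
t 13.45 tcpB [ -8.6  67.1 102.5] rel to board rotvec from down [ 0.88 76.64 -1.11] F [-0.6  0.2 -2. ] gap 0.0478 q [-0.61  0.88 -0.15  1.66  1.01  0.39]
```

View pics/m1.png

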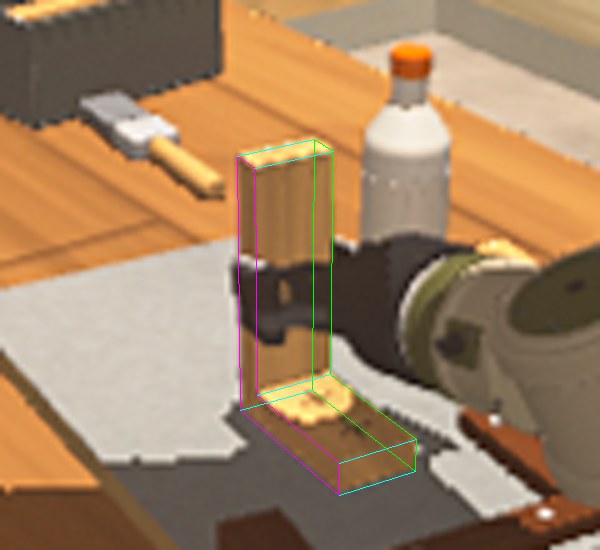

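The model overlay fits the picture well, with the corner about 2 mm up and the tilt about 89°. Lowering gently.

{"fn": "arm_command", "kwargs": {
  "motion": [
    {"x": -0.5, "y": 0, "z": -1, "rx": 0, "ry": 0.7, "rz": 0, "hand": 1},
    {"x": -1, "y": 0, "z": -1.7, "rx": 0, "ry": 1.3, "rz": 0, "hand": 1},
    {"x": -1.5, "y": 0, "z": -1.6, "rx": 0, "ry": 1.3, "rz": 0, "hand": 1},
    {"x": -2, "y": 0, "z": -1.5, "rx": 0, "ry": 1.3, "rz": 0, "hand": 1},
    {"x": -2, "y": 0, "z": -1.5, "rx": 0, "ry": 1.3, "rz": 0, "hand": 1}
  ]
}}

```text
clock: 14.18
tcp_pos: [0.5132, 0.0739, 0.101]
orientation: [-0.422, 0.577, 0.521, 0.467]
wrist_force: [-0.1, 0.2, -1.3]
finger_gap: 0.0482
```

{"fn": "arm_command", "kwargs": {
  "motion": [
    {"x": -0.5, "y": 0, "z": 0.1, "rx": 0, "ry": 0, "rz": 0, "hand": 1},
    {"x": -1, "y": 0, "z": 0.2, "rx": 0, "ry": 0, "rz": 0, "hand": 1},
    {"x": -1, "y": 0, "z": 0.2, "rx": 0, "ry": 0, "rz": 0, "hand": 1}
  ]
}}

```text
clock: 14.55
tcp_pos: [0.5132, 0.074, 0.1008]
orientation: [-0.422, 0.577, 0.521, 0.467]
wrist_force: [-1.1, -0.0, 5.4]
finger_gap: 0.0484
```

Contact: wrist force z went from -1.3 to +5.4 N. Releasing, then backing off a little along the tool.

{"fn": "arm_command", "kwargs": {
  "motion": [
    {"x": 0, "y": 0, "z": 0, "rx": 0, "ry": 0, "rz": 0, "hand": 0},
    {"x": 0, "y": 0, "z": 0, "rx": 0, "ry": 0, "rz": 0, "hand": -0.3},
    {"x": 0, "y": 0, "z": 0, "rx": 0, "ry": 0, "rz": 0, "hand": -0.7},
    {"x": 0, "y": 0, "z": 0, "rx": 0, "ry": 0, "rz": 0, "hand": -0.7}
  ]
}}

```text
clock: 15.05
tcp_pos: [0.5132, 0.0739, 0.0998]
orientation: [-0.422, 0.576, 0.522, 0.467]
wrist_force: [-0.4, -0.5, -0.3]
finger_gap: 0.0724
```

```bash
python3 -c "
from mod import *
tellB()
draw('side','m2',(210,130,330,240),-8,40,18,.023,90)"
```

```text
t 15.05 tcpB [-8.6 65.1 99.8] rel to board rotvec from down [ 0.88 77.95 -1.11] F [-0.4 -0.5 -0.3] gap 0.0724 q [-0.62  0.91 -0.14  1.69  1.01  0.35]
```

View pics/m2.png

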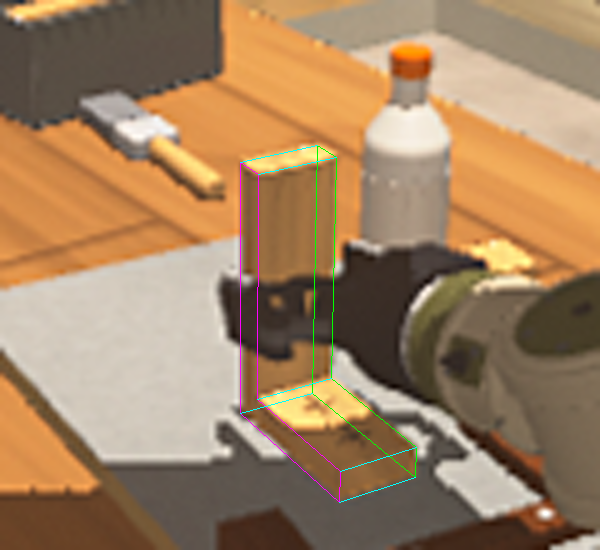

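{"fn": "arm_command", "kwargs": {
  "motion": [
    {"x": 0, "y": 0, "z": -8, "rx": 0, "ry": 0, "rz": 0, "hand": -0.8},
    {"x": 0, "y": 0, "z": -20, "rx": 0, "ry": 0, "rz": 0, "hand": -1},
    {"x": 0, "y": 0, "z": -36, "rx": 0, "ry": 0, "rz": 0, "hand": -1},
    {"x": 15, "y": 0, "z": -40, "rx": 0, "ry": 0, "rz": 0, "hand": -1},
    {"x": 45, "y": 0, "z": -40, "rx": 0, "ry": 0, "rz": 0, "hand": -1},
    {"x": 80, "y": 0, "z": -45, "rx": 0, "ry": 0, "rz": 0, "hand": -1},
    {"x": 110, "y": 0, "z": -50, "rx": 0, "ry": 0, "rz": 0, "hand": -1},
    {"x": 135, "y": 0, "z": -50, "rx": 0, "ry": 0, "rz": 0, "hand": -1},
    {"x": 135, "y": 0, "z": -50, "rx": 0, "ry": 0, "rz": 0, "hand": -1}
  ]
}}

```text
clock: 16.23
tcp_pos: [0.5112, 0.0536, 0.2442]
orientation: [-0.421, 0.576, 0.523, 0.467]
wrist_force: [0.0, -0.4, -0.3]
finger_gap: 0.085
```

```bash
python3 look.py l8; python3 - <<'E'
from plan import *
R=Rt(.023,0)
P=toW([-.008,.030,.25])
rows([(P,R)])
print(np.round(toB(P)*1000))
E
```

```text
t 16.32 tcpB [ -8.3  44.6 242.3] rel to board rotvec from down [ 0.87 77.93 -1.15] F [ 0.7 -0.2 -0.1] gap 0.0857 q [-0.65  0.73 -0.07  1.95  0.98  0.33]
{'x': 4.5, 'y': -0.0, 'z': -15.9, 'rx': 0.0, 'ry': -77.9, 'rz': 0.0}
[ -8.  30. 250.]
```

View pics/l8.png

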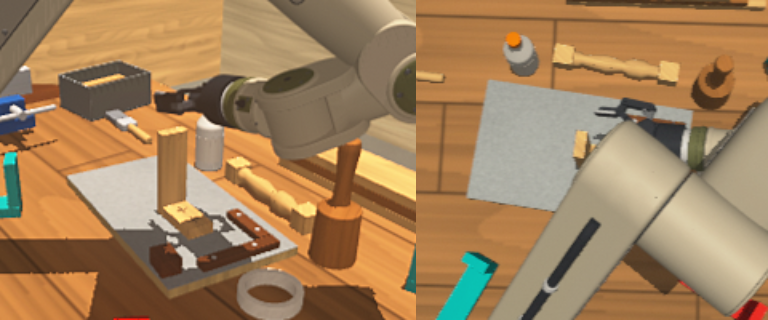

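The bracket stands free at side crop (172,165). Now I'll turn the tool back to vertical above it.

{"fn": "arm_command", "kwargs": {
  "motion": [
    {"x": 5, "y": 0, "z": -16, "rx": 0, "ry": -8.7, "rz": 0, "hand": -1},
    {"x": 5, "y": 0, "z": -16, "rx": 0, "ry": -17.4, "rz": 0, "hand": -1},
    {"x": 5, "y": 0, "z": -16, "rx": 0, "ry": -26.1, "rz": 0, "hand": -1},
    {"x": 5, "y": 0, "z": -16, "rx": 0, "ry": -34.8, "rz": 0, "hand": -1},
    {"x": 5, "y": 0, "z": -16, "rx": 0, "ry": -43.5, "rz": 0, "hand": -1},
    {"x": 5, "y": 0, "z": -16, "rx": 0, "ry": -52.2, "rz": 0, "hand": -1},
    {"x": 5, "y": 0, "z": -16, "rx": 0, "ry": -61, "rz": 0, "hand": -1},
    {"x": 5, "y": 0, "z": -16, "rx": 0, "ry": -69.6, "rz": 0, "hand": -1},
    {"x": 5, "y": 0, "z": -16, "rx": 0, "ry": -77.9, "rz": 0, "hand": -1},
    {"x": 5, "y": 0, "z": -16, "rx": 0, "ry": -77.9, "rz": 0, "hand": -1}
  ]
}}

```text
clock: 17.58
tcp_pos: [0.5093, 0.0411, 0.2498]
orientation: [-0.001, 0.74, 0.673, 0.0]
wrist_force: [-0.1, 0.5, -0.5]
finger_gap: 0.0852
```

```bash
python3 look.py l9; python3 - <<'E'
from mod import *
draw('side','m3',(200,110,320,240),-8,40,18,.023,90)
a=shot('side');W=toB(cloud(a))*1000
im=a['image'].astype(int);sel=(im[...,0]-im[...,2]>60)
m=sel&(W[...,2]>60)&(W[...,2]<172)&(abs(W[...,1]-25)<25)&(abs(W[...,0]+8)<40)
P=W[m];print(m.sum(),'x',np.percentile(P[:,0],[1,5,50,95,99]),'y',np.percentile(P[:,1],[5,50,95]))
R=Rt(.023,0);rows([(toW([-.008,.030,.118]),R)])
E
```

```text
t 17.68 tcpB [ -8.3  30.2 249.5] rel to board rotvec from down [ 0.13  0.13 -1.38] F [-0.1 -0.1 -0.1] gap 0.0853 q [-0.08  0.18 -0.02  1.37  0.    1.59]
635 x [-34.25691773 -33.60970066 -13.25050331  13.32465957  16.11577237] y [17.39307573 20.31364709 30.17634507]
{'x': 0.7, 'y': 0.3, 'z': 131.7, 'rx': -0.1, 'ry': -0.1, 'rz': -0.1}
```

View pics/l9.png

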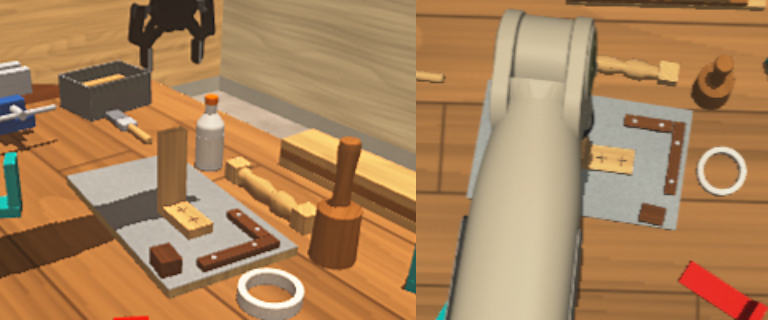

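View pics/m3.png

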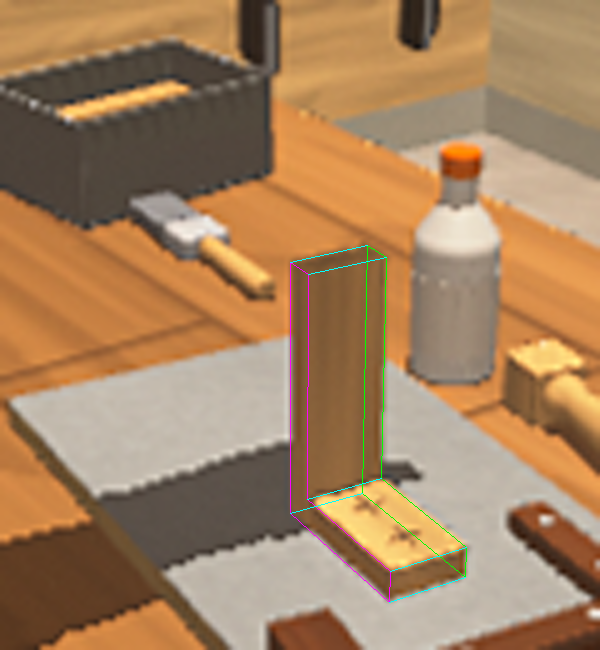

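The model at (-8, 40), upright, fits the picture. Now I'll grip the upright leg near its top from above.

{"fn": "arm_command", "kwargs": {
  "motion": [
    {"x": 0.7, "y": 0, "z": 40, "rx": 0, "ry": 0, "rz": 0, "hand": -1},
    {"x": 0.7, "y": 0, "z": 80, "rx": 0, "ry": 0, "rz": 0, "hand": -1},
    {"x": 0.7, "y": 0, "z": 115, "rx": 0, "ry": 0, "rz": 0, "hand": -1},
    {"x": 0.7, "y": 0, "z": 135, "rx": 0, "ry": 0, "rz": 0, "hand": -1},
    {"x": 0.7, "y": 0, "z": 142, "rx": 0, "ry": 0, "rz": 0, "hand": -0.5},
    {"x": 0.7, "y": 0, "z": 142, "rx": 0, "ry": 0, "rz": 0, "hand": -0.3},
    {"x": 0.7, "y": 0, "z": 142, "rx": 0, "ry": 0, "rz": 0, "hand": -0.2},
    {"x": 0.7, "y": 0, "z": 142, "rx": 0, "ry": 0, "rz": 0, "hand": 0.5},
    {"x": 0.7, "y": 0, "z": 142, "rx": 0, "ry": 0, "rz": 0, "hand": 0.5}
  ],
  "force": 40
}}

```text
clock: 18.9
tcp_pos: [0.5103, 0.0395, 0.1097]
orientation: [0.0, 0.742, 0.671, 0.001]
wrist_force: [-1.7, -0.5, 5.5]
finger_gap: 0.0497
```

```bash
python3 - <<'E'
from mod import *
tellB()
draw('side','m4',(200,110,320,240),-8,40,18,.023,90)
p,R=cur()
def at(dx,dy,yaw,dz=0): return (p+toW([dx,dy,0])-toW([0,0,0])+[0,0,dz],Ro.from_euler('z',yaw)*R)
# keep corner rotation about grip: yaw -.023 shifts corner little
rows([at(.04,-.06,-.023),at(.053,-.07,-.023)])
E
```

```text
t 18.9 tcpB [ -7.2  30.7 109.7] rel to board rotvec from down [-0.11  0.05 -1.32] F [-1.7 -0.5  5.5] gap 0.0497 q [-0.08  0.24 -0.29  1.04  0.    1.59]
{'x': -60.9, 'y': 38.6, 'z': 0.0, 'rx': -0.0, 'ry': -0.0, 'rz': 1.3}
{'x': -71.2, 'y': 51.4, 'z': 0.0, 'rx': -0.0, 'ry': -0.0, 'rz': 1.3}
```

View pics/m4.png

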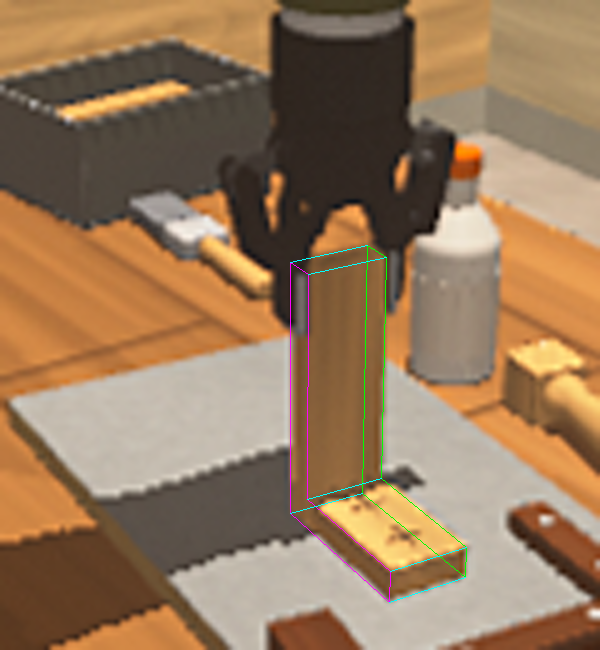

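{"fn": "arm_command", "kwargs": {
  "motion": [
    {"x": -6, "y": 4, "z": -1, "rx": 0, "ry": 0, "rz": 0.3, "hand": 0.5},
    {"x": -15, "y": 10, "z": -1.5, "rx": 0, "ry": 0, "rz": 0.6, "hand": 0.5},
    {"x": -25, "y": 18, "z": -1.5, "rx": 0, "ry": 0, "rz": 0.9, "hand": 0.5},
    {"x": -35, "y": 26, "z": -1.5, "rx": 0, "ry": 0, "rz": 1.3, "hand": 0.5},
    {"x": -45, "y": 34, "z": -1.5, "rx": 0, "ry": 0, "rz": 1.3, "hand": 0.5},
    {"x": -55, "y": 40, "z": -1.5, "rx": 0, "ry": 0, "rz": 1.3, "hand": 0.5},
    {"x": -62, "y": 44, "z": -1.5, "rx": 0, "ry": 0, "rz": 1.3, "hand": 0.5},
    {"x": -62, "y": 44, "z": -1.5, "rx": 0, "ry": 0, "rz": 1.3, "hand": 0.5}
  ]
}}

```text
clock: 19.95
tcp_pos: [0.5474, -0.0271, 0.11]
orientation: [-0.0, 0.75, 0.662, 0.0]
wrist_force: [0.4, -0.3, -2.2]
finger_gap: 0.0498
```

```bash
python3 - <<'E'
from mod import *
tellB()
draw('side','m5',(210,130,340,250),38,-22,19,.0,90)
E
```

```text
t 19.95 tcpB [ 37.8 -30.9 110. ] rel to board rotvec from down [-0.    0.07  0.04] F [ 0.4 -0.3 -2.2] gap 0.0498 q [-0.2   0.31 -0.2   1.07  0.    1.5 ]
```

View pics/m5.png

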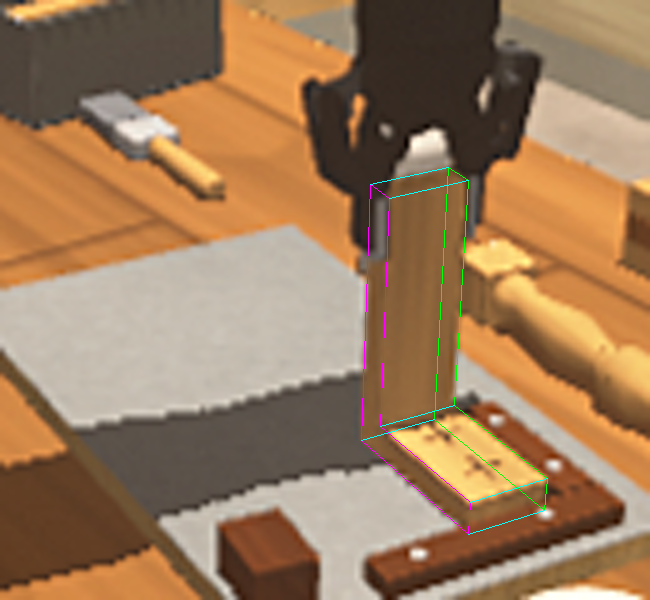

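It's lined up, about 7 mm short of each stop. Guarded approach to the end stop.

{"fn": "arm_command", "kwargs": {
  "motion": [
    {"x": -2, "y": 2, "z": 0, "rx": 0, "ry": 0, "rz": 0, "hand": 0.5},
    {"x": -4, "y": 4, "z": 0, "rx": 0, "ry": 0, "rz": 0, "hand": 0.5},
    {"x": -6, "y": 5, "z": 0.5, "rx": 0, "ry": 0, "rz": 0, "hand": 0.5},
    {"x": -6, "y": 5, "z": 1, "rx": 0, "ry": 0, "rz": 0, "hand": 0.5},
    {"x": -6, "y": 5, "z": 1, "rx": 0, "ry": 0, "rz": 0, "hand": 0.5}
  ]
}}

```text
clock: 20.62
tcp_pos: [0.5517, -0.0329, 0.1098]
orientation: [-0.0, 0.749, 0.662, 0.001]
wrist_force: [-0.9, 1.8, 3.8]
finger_gap: 0.0494
```

{"fn": "arm_command", "kwargs": {
  "motion": [
    {"x": -1, "y": 0, "z": 0, "rx": 0, "ry": 0, "rz": 0, "hand": 0.5},
    {"x": -1, "y": 0, "z": 0, "rx": 0, "ry": 0, "rz": 0, "hand": 0.5}
  ]
}}

```text
clock: 20.88
tcp_pos: [0.5518, -0.0333, 0.1099]
orientation: [-0.0, 0.749, 0.662, 0.001]
wrist_force: [-0.8, 3.9, 5.6]
finger_gap: 0.0495
```

{"fn": "arm_command", "kwargs": {
  "motion": [
    {"x": -1, "y": 0, "z": 0, "rx": 0, "ry": 0, "rz": 0, "hand": 0.5},
    {"x": -1, "y": 0, "z": 0, "rx": 0, "ry": 0, "rz": 0, "hand": 0.5}
  ]
}}

```text
clock: 21.12
tcp_pos: [0.5518, -0.034, 0.11]
orientation: [-0.0, 0.749, 0.663, 0.002]
wrist_force: [-0.8, 4.6, 6.0]
finger_gap: 0.0495
```

```bash
python3 - <<'E'
from mod import *
tellB()
draw('side','m6',(240,150,350,250),43,-30,18,.0,90)
E
```

```text
t 21.12 tcpB [ 43.  -37.2 110. ] rel to board rotvec from down [-0.09  0.17 -0.05] F [-0.8  4.6  6. ] gap 0.0495 q [-0.21  0.31 -0.19  1.07  0.    1.48]
```

View pics/m6.png

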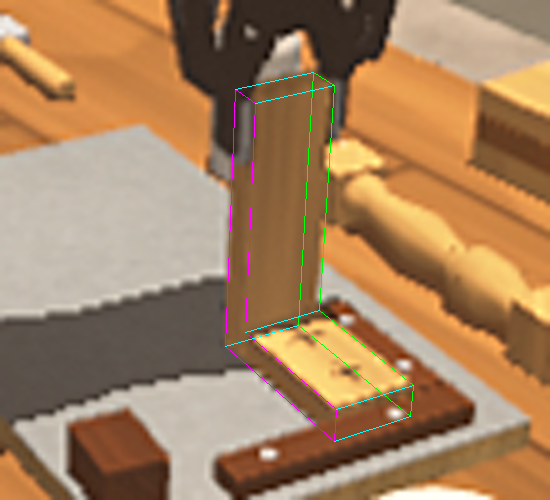

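{"fn": "arm_command", "kwargs": {
  "motion": [
    {"x": 0, "y": 0, "z": -0.4, "rx": 0, "ry": 0, "rz": 0, "hand": 0.5},
    {"x": 0, "y": 0, "z": -0.8, "rx": 0, "ry": 0, "rz": 0, "hand": 0.5},
    {"x": 0, "y": 0, "z": -0.8, "rx": 0, "ry": 0, "rz": 0, "hand": 0.5}
  ]
}}

```text
clock: 21.55
tcp_pos: [0.5514, -0.0352, 0.1098]
orientation: [-0.0, 0.749, 0.662, 0.0]
wrist_force: [0.1, 1.3, 0.4]
finger_gap: 0.0495
```

{"fn": "arm_command", "kwargs": {
  "motion": [
    {"x": -1, "y": 0, "z": 0, "rx": 0, "ry": 0, "rz": 0, "hand": 0.5},
    {"x": -1, "y": 0, "z": 0, "rx": 0, "ry": 0, "rz": 0, "hand": 0.5}
  ]
}}

```text
clock: 21.8
tcp_pos: [0.5511, -0.0361, 0.1099]
orientation: [-0.0, 0.749, 0.662, 0.0]
wrist_force: [1.0, 1.4, 0.9]
finger_gap: 0.0492
```

{"fn": "arm_command", "kwargs": {
  "motion": [
    {"x": -1, "y": 0, "z": 0, "rx": 0, "ry": 0, "rz": 0, "hand": 0.5},
    {"x": -1, "y": 0, "z": 0, "rx": 0, "ry": 0, "rz": 0, "hand": 0.5}
  ]
}}

```text
clock: 22.05
tcp_pos: [0.5511, -0.0366, 0.1101]
orientation: [-0.001, 0.749, 0.662, 0.001]
wrist_force: [-0.3, 3.4, 2.5]
finger_gap: 0.0497
```

{"fn": "arm_command", "kwargs": {
  "motion": [
    {"x": -1, "y": 0, "z": 0, "rx": 0, "ry": 0, "rz": 0, "hand": 0.5},
    {"x": -1, "y": 0, "z": 0, "rx": 0, "ry": 0, "rz": 0, "hand": 0.5}
  ]
}}

```text
clock: 22.3
tcp_pos: [0.5511, -0.0368, 0.1103]
orientation: [-0.001, 0.749, 0.662, 0.002]
wrist_force: [0.8, 7.4, 5.1]
finger_gap: 0.0494
```

{"fn": "arm_command", "kwargs": {
  "motion": [
    {"x": -1, "y": 0, "z": 0, "rx": 0, "ry": 0, "rz": 0, "hand": 0.5},
    {"x": -1, "y": 0, "z": 0, "rx": 0, "ry": 0, "rz": 0, "hand": 0.5}
  ]
}}

```text
clock: 22.55
tcp_pos: [0.551, -0.0371, 0.1105]
orientation: [-0.001, 0.749, 0.663, 0.002]
wrist_force: [0.3, 9.1, 6.1]
finger_gap: 0.0494
```

```bash
python3 - <<'E'
from mod import *
tellB()
draw('side','m7',(240,150,350,250),43,-30,18,.0,90)
E
```

```text
t 22.55 tcpB [ 42.6 -40.4 110.5] rel to board rotvec from down [-0.04  0.28 -0.05] F [0.3 9.1 6.1] gap 0.0494 q [-0.22  0.31 -0.19  1.07  0.    1.48]
```

View pics/m7.png

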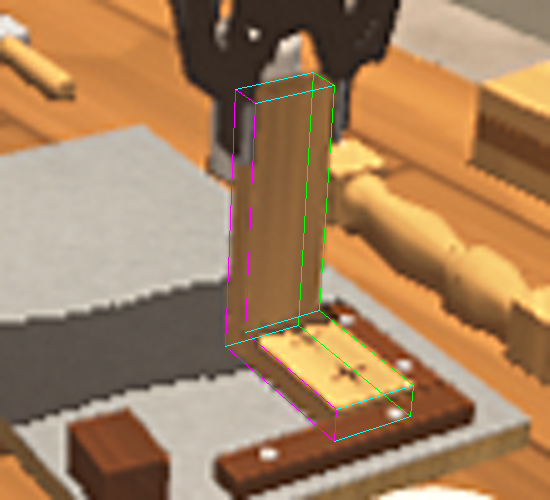

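The end stop is touched: force rose to 9 N with almost no motion. Relax a little, then push toward the side stop.

{"fn": "arm_command", "kwargs": {
  "motion": [
    {"x": 2, "y": 0, "z": -0.3, "rx": 0, "ry": 0, "rz": 0, "hand": 0.5},
    {"x": 2, "y": 1, "z": -0.3, "rx": 0, "ry": 0, "rz": 0, "hand": 0.5},
    {"x": 2, "y": 1, "z": -0.3, "rx": 0, "ry": 0, "rz": 0, "hand": 0.5}
  ]
}}

```text
clock: 22.98
tcp_pos: [0.5513, -0.0366, 0.1101]
orientation: [-0.001, 0.749, 0.662, 0.0]
wrist_force: [-1.6, 4.1, 3.4]
finger_gap: 0.0496
```

{"fn": "arm_command", "kwargs": {
  "motion": [
    {"x": 0, "y": 1, "z": 0, "rx": 0, "ry": 0, "rz": 0, "hand": 0.5},
    {"x": 0, "y": 1, "z": 0, "rx": 0, "ry": 0, "rz": 0, "hand": 0.5}
  ]
}}

```text
clock: 23.22
tcp_pos: [0.5516, -0.0366, 0.1101]
orientation: [-0.002, 0.749, 0.662, -0.0]
wrist_force: [-1.7, 5.6, 4.8]
finger_gap: 0.0498
```

{"fn": "arm_command", "kwargs": {
  "motion": [
    {"x": 0, "y": 1, "z": 0, "rx": 0, "ry": 0, "rz": 0, "hand": 0.5},
    {"x": 0, "y": 1, "z": 0, "rx": 0, "ry": 0, "rz": 0, "hand": 0.5}
  ]
}}

```text
clock: 23.48
tcp_pos: [0.5519, -0.0366, 0.1101]
orientation: [-0.002, 0.749, 0.662, -0.0]
wrist_force: [-4.7, 5.9, 6.5]
finger_gap: 0.0495
```

{"fn": "arm_command", "kwargs": {
  "motion": [
    {"x": 0, "y": 1, "z": 0, "rx": 0, "ry": 0, "rz": 0, "hand": 0.5},
    {"x": 0, "y": 1, "z": 0, "rx": 0, "ry": 0, "rz": 0, "hand": 0.5}
  ]
}}

```text
clock: 23.72
tcp_pos: [0.5522, -0.0366, 0.11]
orientation: [-0.003, 0.749, 0.662, -0.001]
wrist_force: [-5.7, 6.5, 8.3]
finger_gap: 0.0494
```

{"fn": "arm_command", "kwargs": {
  "motion": [
    {"x": 1, "y": 0, "z": -1, "rx": 0, "ry": 0, "rz": 0, "hand": 0.5},
    {"x": 1, "y": 0, "z": -1, "rx": 0, "ry": 0, "rz": 0, "hand": 0.5}
  ]
}}

```text
clock: 23.98
tcp_pos: [0.5524, -0.0365, 0.1101]
orientation: [-0.002, 0.749, 0.662, -0.002]
wrist_force: [-5.0, 2.1, 1.2]
finger_gap: 0.0497
```

```bash
python3 - <<'E'
from mod import *
tellB()
draw('side','m8',(250,170,340,245),45,-30,18,.0,90)
a=shot('side');im=cv2.cvtColor(a['image'],cv2.COLOR_RGB2BGR)[195:245,275:345]
cv2.imwrite('pics/m8b.png',cv2.resize(im,None,fx=10,fy=10,interpolation=cv2.INTER_CUBIC))
E
```

```text
t 23.98 tcpB [ 43.9 -39.6 110.1] rel to board rotvec from down [0.31 0.03 0.03] F [-5.   2.1  1.2] gap 0.0497 q [-0.21  0.32 -0.18  1.08  0.    1.48]
```

View pics/m8.png

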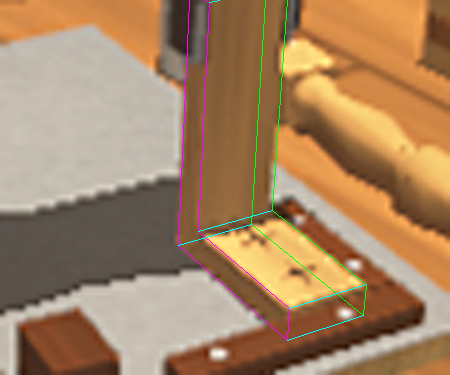

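View pics/m8b.png

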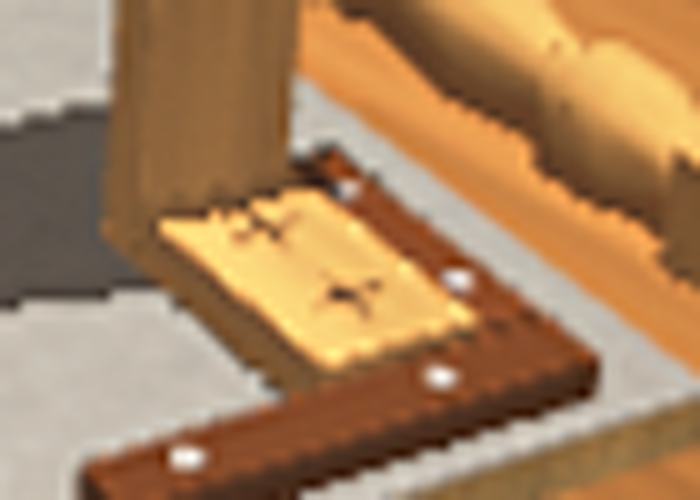

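{"fn": "arm_command", "kwargs": {
  "motion": [
    {"x": -1, "y": 1, "z": 0, "rx": 0, "ry": 0, "rz": 0, "hand": 0.5},
    {"x": -2, "y": 2, "z": 0, "rx": 0, "ry": 0, "rz": 0, "hand": 0.5},
    {"x": -2, "y": 2, "z": 0, "rx": 0, "ry": 0, "rz": 0, "hand": 0.5}
  ]
}}

```text
clock: 24.45
tcp_pos: [0.5527, -0.0368, 0.1103]
orientation: [-0.004, 0.749, 0.662, -0.001]
wrist_force: [-8.9, 9.4, 7.1]
finger_gap: 0.0493
```

```bash
python3 -c "
from plan import *
tellB()"
```

```text
t 24.45 tcpB [ 44.2 -39.8 110.3] rel to board rotvec from down [ 0.46  0.22 -0.01] F [-8.9  9.4  7.1] gap 0.0493 q [-0.21  0.32 -0.17  1.08  0.    1.48]
```

Both stops resist now (-8.9 and 9.4 N). I'll ease off and release.

{"fn": "arm_command", "kwargs": {
  "motion": [
    {"x": 1, "y": -1, "z": 0, "rx": 0, "ry": 0, "rz": 0, "hand": 0.5},
    {"x": 2, "y": -2, "z": 0, "rx": 0, "ry": 0, "rz": 0, "hand": 0.5},
    {"x": 2, "y": -2, "z": 0, "rx": 0, "ry": 0, "rz": 0, "hand": 0},
    {"x": 2, "y": -2, "z": 0, "rx": 0, "ry": 0, "rz": 0, "hand": -0.3},
    {"x": 2, "y": -2, "z": 0, "rx": 0, "ry": 0, "rz": 0, "hand": -0.6},
    {"x": 2, "y": -2, "z": 0, "rx": 0, "ry": 0, "rz": 0, "hand": -0.9},
    {"x": 2, "y": -2, "z": -10, "rx": 0, "ry": 0, "rz": 0, "hand": -0.9},
    {"x": 2, "y": -2, "z": -30, "rx": 0, "ry": 0, "rz": 0, "hand": -0.9},
    {"x": 2, "y": -2, "z": -60, "rx": 0, "ry": 0, "rz": 0, "hand": -0.9},
    {"x": 2, "y": -2, "z": -110, "rx": 0, "ry": 0, "rz": 0, "hand": -0.9}
  ]
}}

```text
clock: 25.7
tcp_pos: [0.5542, -0.0365, 0.2216]
orientation: [-0.001, 0.749, 0.662, -0.0]
wrist_force: [0.4, -0.5, 0.5]
finger_gap: 0.081
```

{"fn": "arm_command", "kwargs": {
  "motion": [
    {"x": 40, "y": -40, "z": 0, "rx": 0, "ry": 0, "rz": 0, "hand": -0.9},
    {"x": 80, "y": -70, "z": 0, "rx": 0, "ry": 0, "rz": 0, "hand": -0.9},
    {"x": 130, "y": -90, "z": 0, "rx": 0, "ry": 0, "rz": 0, "hand": -0.9},
    {"x": 180, "y": -110, "z": 0, "rx": 0, "ry": 0, "rz": 0, "hand": -0.9},
    {"x": 240, "y": -130, "z": 0, "rx": 0, "ry": 0, "rz": 0, "hand": -0.9},
    {"x": 280, "y": -150, "z": 0, "rx": 0, "ry": 0, "rz": 0, "hand": -0.9},
    {"x": 280, "y": -150, "z": 0, "rx": 0, "ry": 0, "rz": 0, "hand": -0.9}
  ]
}}

```text
clock: 26.58
tcp_pos: [0.4396, 0.2623, 0.2224]
orientation: [-0.0, 0.747, 0.664, 0.001]
wrist_force: [0.9, -0.6, 0.6]
finger_gap: 0.0812
```

```bash
python3 - <<'E'
from mod import *
tellB()
draw('side','n1',(240,130,350,250),45,-30,18,.0,90)
draw('top','n2',(200,130,340,250),45,-30,18,.0,90)
b=shot('top');im=cv2.cvtColor(b['image'],cv2.COLOR_RGB2BGR)[155:235,255:335]
cv2.imwrite('pics/n3.png',cv2.resize(im,None,fx=8,fy=8,interpolation=cv2.INTER_CUBIC))
a=shot('side');W=toB(cloud(a))*1000
im=a['image'].astype(int);sel=(im[...,0]-im[...,2]>50)
m=sel&(W[...,2]>60)&(W[...,2]<172)&(abs(W[...,1]+45)<25)&(abs(W[...,0]-45)<40)
P=W[m];print(m.sum(),'x',np.percentile(P[:,0],[1,5,95,99]),'y',np.percentile(P[:,1],[5,50,95]))
F=P[P[:,0]>25];print('y vs z',np.polyfit(F[:,2],F[:,1],1),'y vs x',np.polyfit(F[:,0],F[:,1],1))
W=toB(cloud(b))*1000
m=(W[...,2]>34)&(W[...,2]<44)&(W[...,1]>-135)&(W[...,1]<-60)&(abs(W[...,0]-45)<45)
P=W[m];print('short leg top',m.sum(),np.median(P[:,2]))
for y in (-125,-105,-85,-70):
  l=P[abs(P[:,1]-y)<8];print(y,l[:,0].min(),l[:,0].max())
E
```

```text
t 26.57 tcpB [-104.7  243.1  222.4] rel to board rotvec from down [-0.07  0.11 -0.32] F [ 0.9 -0.6  0.6] gap 0.0812 q [ 0.38  0.18 -0.08  1.31  0.    2.07]
676 x [15.670883   16.29907878 63.48429239 65.72193159] y [-52.17460709 -49.51068686 -37.56515992]
y vs z [ 2.74695340e-04 -4.99459926e+01] y vs x [ 3.90195809e-03 -5.00917776e+01]
short leg top 320 37.28132648516964
-125 21.635601702536928 89.44483875646075
-105 19.987411545217785 89.67050075533258
-85 21.171114663469005 76.62128883389451
-70 19.90139681711937 77.70930034525564
```

View pics/n1.png

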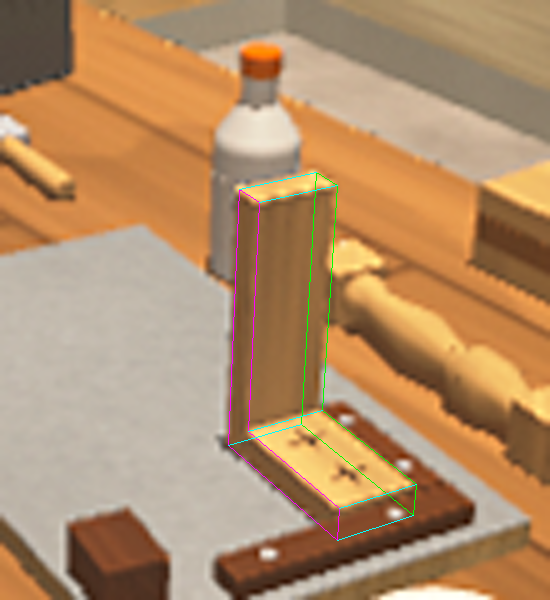

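View pics/n3.png

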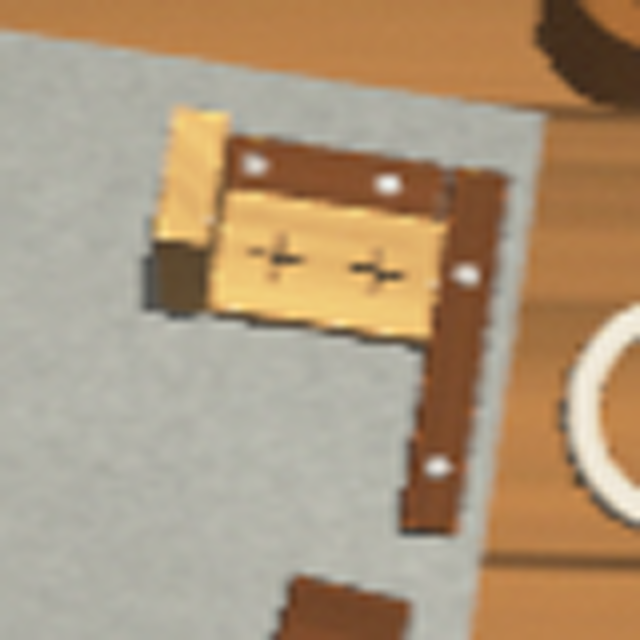

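View pics/n2.png

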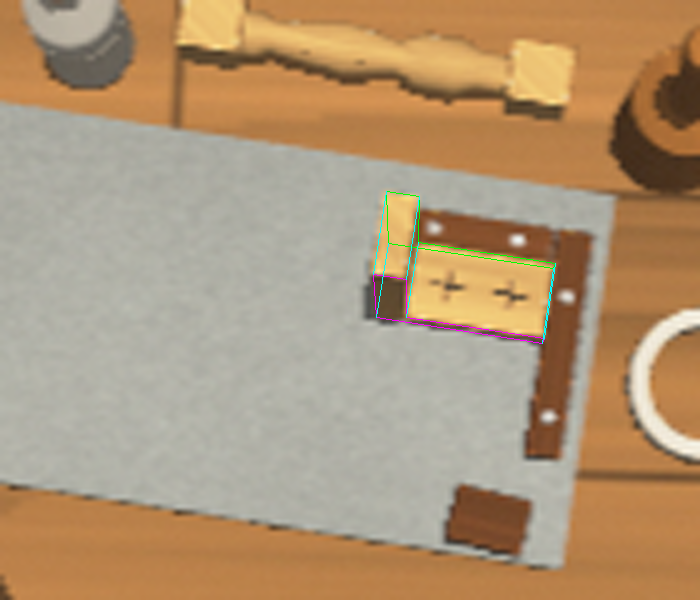

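It looks flush in both views. I'll check for a hidden gap at the side stop with a sub-pixel edge comparison against the first picture.

```bash
python3 - <<'E'
from mod import *
b=shot('top');now=b['image'].astype(float);t0=cv2.cvtColor(cv2.imread('pics/t0.png'),cv2.COLOR_BGR2RGB).astype(float)
def edge(img,u,v0,ch=0,h=5):
  # strongest vertical gradient, subpixel centroid
  u=int(round(u));vs=np.arange(int(v0)-h,int(v0)+h+1);c=img[vs,u-1:u+2,ch].mean(1)
  hi,lo=c[-2:].mean(),c[:3].min();mid=(c.max()+c.min())/2
  i=[k for k in range(len(c)-1) if (c[k]-mid)*(c[k+1]-mid)<0]
  return [round(vs[k]+(c[k]-mid)/(c[k]-c[k+1]),2) for k in i]
for y in (-60,-70,-80,-90,-100,-110,-120,-130):
  e0=proj(b,toW([.07,y/1000,.018]))[0];e1=proj(b,toW([.07,y/1000,.038]))[0]
  print(y,'t0 pred',np.round(e0,2),edge(t0,e0[0],e0[1]),'now pred',np.round(e1,2),edge(now,e1[0],e1[1]))
print('near edge x=20')
for y in (-70,-90,-110,-125):
  e1=proj(b,toW([.02,y/1000,.038]))[0];print(y,np.round(e1,2),edge(now,e1[0],e1[1],2,4))
print('end: col')
for x in (30,40,50,60):
  e0=proj(b,toW([x/1000,-.14,.032]))[0];e1=proj(b,toW([x/1000,-.14,.038]))[0]
  T=lambda I:I.transpose(1,0,2)
  print(x,'t0',np.round(e0,2),edge(T(t0),e0[1],e0[0]),'now',np.round(e1,2),edge(T(now),e1[1],e1[0]))
E
```

```text
-60 t0 pred [286.13 179.65] [np.float64(178.01), np.float64(179.63)] now pred [286.21 178.48] [np.float64(174.7), np.float64(175.55), np.float64(178.47)]
-70 t0 pred [289.13 180.11] [np.float64(176.69), np.float64(180.26)] now pred [289.25 178.94] [np.float64(178.78)]
-80 t0 pred [292.13 180.56] [np.float64(179.19), np.float64(180.51)] now pred [292.29 179.4 ] [np.float64(179.48)]
-90 t0 pred [295.13 181.02] [np.float64(178.0), np.float64(181.32)] now pred [295.33 179.87] [np.float64(179.77)]
-100 t0 pred [298.13 181.47] [np.float64(180.12), np.float64(181.54)] now pred [298.38 180.33] [np.float64(180.42)]
-110 t0 pred [301.13 181.93] [np.float64(179.69), np.float64(182.5)] now pred [301.42 180.79] [np.float64(180.62)]
-120 t0 pred [304.13 182.39] [np.float64(181.05), np.float64(182.58)] now pred [304.46 181.25] [np.float64(176.92), np.float64(178.26), np.float64(181.42)]
-130 t0 pred [307.13 182.84] [np.float64(181.07), np.float64(182.66)] now pred [307.51 181.72] [np.float64(181.94)]
near edge x=20
-70 [286.94 193.95] [np.float64(195.49)]
-90 [293.05 194.88] [np.float64(194.01), np.float64(195.68)]
-110 [299.16 195.82] [np.float64(195.06), np.float64(196.95)]
-125 [303.74 196.52] [np.float64(196.13), np.float64(197.56)]
end: col
30 t0 [308.66 194.49] [np.float64(308.16)] now [308.78 194.2 ] [np.float64(308.37)]
40 t0 [309.1  191.49] [np.float64(308.13)] now [309.22 191.19] [np.float64(309.17)]
50 t0 [309.54 188.49] [np.float64(308.73), np.float64(311.49)] now [309.67 188.18] [np.float64(309.34), np.float64(312.72), np.float64(313.21)]
60 t0 [309.99 185.5 ] [np.float64(309.2)] now [310.11 185.18] [np.float64(309.74)]
```

The side-stop and end-stop edges agree with the flush prediction to within about 0.5 mm along the leg, and it is square. The arm is clear, so I'm handing in.

```bash
python3 - <<'E'
from h import *
b=shot('top')
for n in ('offcut','mallet','glue','tape','spindle','hammer','brush'): print(n,[np.round(d['at']).tolist() for d in finder.find_in(b,n)][:1])
print(hand_in())
E
```

```text
offcut [[296.0, 234.0]]
mallet [[336.0, 155.0]]
glue []
tape [[333.0, 217.0]]
spindle [[273.0, 138.0]]
hammer [[415.0, 213.0]]
brush [[136.0, 144.0]]
the job is handed in; nothing more can be done
None
```

The bracket is tipped onto its short leg, slid against both stops and released, and the job is handed in at about 27 s. `hand_in()` gives no verdict, so I don't know the result.

**What I did**
- I gripped the long leg across its width and turned the bracket about its corner in small steps. I lowered it until the wrist force showed contact with the board, then let go.
- I then gripped the upright leg from above and slid the bracket to the end stop and the side stop until each pushed back at about 9 N. Then I eased off, released and moved the arm clear.

**Last checks**
- **Fit:** the upright model at the home pose overlays the bracket well in both views. The long leg's inner face lies at board y of about -50 mm, as it should, and plumb.
- **Stops:** image edges along the side stop show flush and square to about 0.5 mm. The end stop agrees to within about 1 px (3 mm), which is coarser than the 2 mm limit. There I rely on the contact force and the depth reading.

**What failed or disagreed**
- My first grasp closed on nothing. The real fingertips sit about 28 mm behind the reported TCP along the tool, and I corrected for this from the pictures.
- The side camera's depth put the bracket's middle at board x of about 41 mm instead of 45. I relied on the top-view edges and the contact force instead.
- In the last look the finder missed the glue bottle, which shows standing in the last side and top pictures.
- The finder placed the tape about 5 px from its first reading, up to about 17 mm. I took this as scatter, because nothing touched the tape, but I did not check it further.

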